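# Square two plates in the corner of a sloping tray

## Robot

A 6-joint arm with a two-finger parallel gripper is mounted at the origin on a cart in front of the work surface, level with it; the furniture and walls round the work are solid. World frame = base frame: x ahead of the robot, y to its left, z up, the work surface at z = 0. Lengths are in m, angles in degrees, forces in N, time in s.
With the tool pointing down it reaches from about 0.25 to 0.725 m from the base axis. Payload 9.7 kg.
Tool frame: the origin (TCP) lies at the very end of the fingers, on their centre line; the grasp point (between the pads) lies 19 mm behind it; z points along the fingers, y is the line along which they close (so a half turn about z gives the same grasp; the last joint's range is limited). The gripper opens to 85 mm and grips with 20 to 120 N. Pads are 22 mm wide; open, the fingers measure 114 mm over their backs; the gripper's body (76 mm by 85 mm) begins 54 mm behind the grasp point. The pads swing forward as they close: fully open they stand 13 mm farther back than shut.
Start: joints at [-77.063, 4.979, 10.078, 95.1, 0, 90], TCP at [0.123, -0.536, 0.231] pointing down, gripper open.
Joint ranges: [-179.16, 179.16], [-48.56, 103.87], [-65.8, 70.77], [-126.05, 130.52], [-82.76, 87.17], [-180, 180]. Speed limits (degrees/s): [127.2, 127.2, 147.25, 180, 180, 180].

## Interface

Orientations are given as [roll, pitch, yaw] about the fixed x, y, z axes, in that order (R = Rz(yaw) Ry(pitch) Rx(roll)).
In Python, from workcell import bot gives the robot as it stands.
- The arm moves only by the tool arm_command, never from a script. Its argument "series" is a list of rows, each a list of 4 numbers: the shift along the tool's x, y, z in m, then the turn about the tool's z in rad. A call has exactly 5 rows; each row is the pose to reach, as a shift and turn from the pose commanded when the call began, along the tool's axes at that moment; what a row does not reach only later rows make up. A row lasts 1/10 s, in which the tool goes at most 50 mm and 8.59 degrees, less where a joint would pass 70% of its speed; a pose out of reach is approached as far as the arm can. A call with a gripper value outside its range is refused whole. "hand" is the finger opening in m, from 0 to 0.0854, set as the call begins (left out, the last holds). The fingers move at their own pace and stop on an object; "grip_force" is the grip in N (left out, the last holds). Time passes only in rows, so rows that repeat a pose let the fingers close, or fill a call up. It gives the time, the measured TCP pose, the force, the opening and the grip force at its end, in the units of the state.
- bot.get_obs(): the state, without advancing time (a new reading comes with each control period).
- bot.camera(name): name is "scene" or "top"; returns a dict with "color" (480x640x3 uint8, blue, green, red), "camera_matrix" (3x3 intrinsics, pixels), "dist_coeffs" ([k1, k2, p1, p2, k3] as OpenCV has them; the pictures are not rectified), "xyz" and "orientation" of the camera in the world. Camera axes: x right, y up, looking along -z (the intrinsics and any distortion apply to the point x, -y, -z); pixel columns grow to the right and rows downward; lengths in m; the calibration is good to about 2 mm. A picture is of the moment at which its call begins. There is no depth.
- bot.job_done(): hands the job in; it is judged then, once.
Trained networks look in the newest picture that a camera, given by its name, has taken for a name from the list of things; names that differ only in an ending like _2 or _b are one class to them, and where a whole thing is asked for, a point or a joint stands for the part that bears it (a point fixed in the world has none). Each returns a list of dicts, best first, with "confidence" (0 to 1); they miss things now and then, are a little off and sometimes report something else, mostly with a low value. They report only what shows in the picture. A call takes as long as a camera call.
- bot.find_in(camera, target): "location" ([column, row] in pixels, amid what is visible of it).
- bot.mark_of(camera, target): "location" ([column, row] in pixels: a listed point, or the origin of a listed thing).
The state is a dict: "time": time; "q": joint angles; "qd": joint speeds; "joint_efforts": joint torques, N m; "ee_pos": TCP position; "tcp_rot": TCP orientation; "wrist_force": force on the tool from outside, world axes, zero at the start; "torque": the same for the moment, N m; "opening": finger opening in m; "grasp_force": force on a finger pad.
Only numpy, scipy, OpenCV 4.12 (cv2) and the standard library are available. Lean on these libraries where they do the work, as an engineer would, in place of code of your own. Each camera call takes 0.05 s, during which the arm holds its last target. There are 200 camera calls.

## Task

Stack the two loose aluminium plates on the sloping squaring tray, the thick drilled one lying on the bed and the thinner plain one on top of it, their long edges running up the slope. Square the stack: both plates flush against the low fence and against the side fence, then let go. The side fence is held only by magnets, so press gently and do not shift it, and leave the other things on the platform where they are.

Things in the scene. Friction and masses are not known exactly. Their poses are not given: they have to be found in the camera images.
- backing_plate: The thick aluminium plate, 96 (its x) x 60 (its y) x 14 (its z) mm, with two 14 mm holes through it on its long centre line; about 0.2 kg. Origin: centre of its underside; z up through the plate. Lies flat on the platform (its plywood top is at world z = 0.130 m) at the start.
- blank: The thinner plain aluminium plate, no holes, 96 (x) x 60 (y) x 10 (z) mm; about 0.15 kg. Origin: centre of its underside; z up. Lies flat on the platform (its plywood top is at world z = 0.130 m) at the start.
- bed: Flat bed of the fixed squaring tray, sloping 24 degrees, low on the robot's side. Origin: on its upper face at the foot of the low fence's inner face, 22 mm above the platform top. x runs up the slope, y level to the left along the low fence, z square out of the bed. The bed spans x = -12 to 220, y = -125 to 100 mm.
- low_fence (a point): Middle of the foot of the low fence's inner face, axes as the bed's (bed x = 0, y = -42, z = 0 mm). The low fence is a fixed steel bar across the low end of the bed; its inner face looks up the slope, spans bed y = -120 to 35 mm and is 24 mm high.
- fence_foot (a point): Foot of the side fence's inner face (the face towards bed -y), at bed x = 0, z = 0; axes as the bed's. The fence is a steel bar along bed x on the left of the bed: x = 5 to 155, 24 high (two black caps to 33), 18 mm thick. Its bed y differs from run to run, 38 to 62 mm. Only magnets hold it: it slides along bed y when pushed with over about 20 N.
- light_bar (a point): Middle of the LED light bar over the upper part of the bed; axes as the bed's (bed x = 215, y = 10, z = 190 mm). The bar lies along bed y, 235 long, 22 x 19 mm, on a 12 mm post at its left end (bed y = 115). An upright gripper at the plates' upper edge runs into it; one held square to the bed passes.
- tape_roll: Bystander: roll of masking tape lying flat, 94 mm across, 24 high mm. Origin: centre of its underside.
- marker: Bystander: paint marker lying down, 134 long, 16 thick mm. Origin: centre of its underside.
- screwdriver_red: Bystander: screwdriver lying down, 190 long, 24 thick mm. Origin: centre of its underside.
- mouse: Bystander: computer mouse, 100 x 58 x 33 mm. Origin: centre of its underside.
- alcohol_bottle: Bystander: standing squeeze bottle, 57 across, 130 high mm. Origin: centre of its underside.
- clear_cup: Bystander: open clear square bin, 87 x 87 x 100 high mm. Origin: centre of its underside.
- clamp_block: Bystander: stepped block, 30 x 70 x 38 high mm. Origin: centre of its underside.

How it is judged (in metres and radians):
At the end, for the whole second after the job is handed in: The drilled plate lies flat on the bed and the plain plate flat on it (heights within 2 mm), each with its short edge within 2 mm of the low fence and its long edge within 2 mm of the side fence, square to them within 0.035 rad (2 degrees), at rest (x of backing_plate in the frame of bed between 0.046 and 0.05 m and y of backing_plate in the frame of fence_foot between -0.032 and -0.028 m and z of backing_plate in the frame of bed between -0.002 and 0.002 m and angle between the x axis of each of backing_plate, blank and the x axis of bed, either way round below 0.035 rad and linear speed of each of backing_plate, blank below 0.01 m/s and x of blank in the frame of bed between 0.046 and 0.05 m and y of blank in the frame of fence_foot between -0.032 and -0.028 m and z of blank in the frame of bed between 0.012 and 0.016 m); the robot touches nothing.
It fails at once if the side fence is shifted by more than 3 mm (distance of fence_foot from where it was at the start of the episode above 0.003 m).
It fails at once if a bystander is moved by more than 30 mm (distance of any of tape_roll, marker, screwdriver_red, mouse, alcohol_bottle, clear_cup, clamp_block from where it was at the start of the episode above 0.03 m).
It also fails if it takes over 69 s, if anything falls off the work surface, if the arm or the gripper's body presses on something with over 40 N, if the wrist force passes 120 N, or if a joint passes its speed limit or range.

## Working session

There is one attempt and no reset: what is moved stays moved. The work goes in short steps, Python scripts to look and compute and a tool call to move; the robot and the scene stay as the last step left them, time stands still between calls to the robot, and variables do not carry over. Pictures are saved under pics/ and viewed, at most 10 in all, crops included, and the job is handed in when it is done.

Besides the shell and the picture viewer there is one more tool, called after ">>>" by a JSON object that holds its "op" and its "data". arm_command: Moves the arm, as the interface text tells. Its arguments: {"type":"object","properties":{"series":{"type":"array"},"hand":{"type":"number"},"grip_force":{"type":"number"}},"required":["series"]}

```bash
mkdir -p pics; ls; cat > h.py <<'E'
import numpy as np,cv2
from scipy.spatial.transform import Rotation as R
from workcell import bot
names="backing_plate blank bed low_fence fence_foot light_bar tape_roll marker screwdriver_red mouse alcohol_bottle clear_cup clamp_block".split()
def ray(c,px):
    K=np.array(c["camera_matrix"]);d=np.array(c["dist_coeffs"])
    u=cv2.undistortPoints(np.array([[px]],float),K,d)[0,0]
    o=c["orientation"]; 
    M=R.from_euler('xyz',o,degrees=True).as_matrix() if np.size(o)==3 else R.from_quat(o).as_matrix()
    return np.array(c["xyz"]),M@np.array([u[0],-u[1],-1])
def atz(c,px,z):
    p,d=ray(c,px);return p+d*(z-p[2])/d[2]
def onplane(c,px,p0,n):
    p,d=ray(c,px);return p+d*(np.dot(p0-p,n)/np.dot(d,n))
def proj(c,P):
    o=c["orientation"];M=R.from_euler('xyz',o,degrees=True).as_matrix()
    q=(np.atleast_2d(P)-np.array(c["xyz"]))@M; q=q*[1,-1,-1]
    return cv2.projectPoints(q.reshape(-1,1,3),np.zeros(3),np.zeros(3),np.array(c["camera_matrix"]),np.array(c["dist_coeffs"]))[0].reshape(-1,2)
E
python3 - <<'E'
from h import *
np.set_printoptions(precision=4,suppress=True)
for n in ["top","scene"]:
    c=bot.camera(n);cv2.imwrite(f"pics/{n}0.png",c["color"]);print(n,c["camera_matrix"],c["dist_coeffs"],c["xyz"],c["orientation"])
    for k in names:
        for m in bot.mark_of(n,k)[:2]: print(k,m, atz(c,m["location"],.13) if k in names[:1]+names[1:2]+names[6:] else '')
print(bot.get_obs())
E
```

```text
pics
top [[581.021    0.     312.6415]
 [  0.     581.021  243.0706]
 [  0.       0.       1.    ]] [0.0489 0.     0.     0.     0.    ] [0.3076 0.0386 1.5516] [ 12.7077  -0.0726 -91.6901]
backing_plate {'location': [366.3, 248.4], 'confidence': 0.72} [ 0.6104 -0.1064  0.13  ]
backing_plate {'location': [429.6, 346.9], 'confidence': 0.44} [ 0.3641 -0.2461  0.13  ]
blank {'location': [266.2, 278.1], 'confidence': 0.52} [0.5426 0.1448 0.13  ]
bed {'location': [251.2, 280.2], 'confidence': 0.88} 
bed {'location': [345.0, 346.1], 'confidence': 0.6} 
low_fence {'location': [265.4, 272.8], 'confidence': 0.84} 
low_fence {'location': [414.3, 204.8], 'confidence': 0.67} 
fence_foot {'location': [236.5, 276.3], 'confidence': 0.57} 
fence_foot {'location': [367.8, 250.5], 'confidence': 0.55} 
light_bar {'location': [230.1, 196.9], 'confidence': 0.66} 
tape_roll {'location': [415.8, 205.0], 'confidence': 0.75} [ 0.7195 -0.2376  0.13  ]
marker {'location': [250.1, 278.4], 'confidence': 0.74} [0.543  0.1846 0.13  ]
marker {'location': [342.7, 351.4], 'confidence': 0.62} [ 0.3592 -0.0369  0.13  ]

[... 1755 characters left out ...]
fidence': 0.8} [0.394  0.2951 0.13  ]
clamp_block {'location': [430.2, 266.7], 'confidence': 0.66} [ 0.3612 -0.2425  0.13  ]
clamp_block {'location': [386.2, 275.4], 'confidence': 0.4} [ 0.4435 -0.1359  0.13  ]
{'time': 1.4, 'q': array([-77.0623,   4.9796,  10.0793,  95.0998,   0.0018,  90.0009]), 'qd': array([ 0.0177, -0.0627,  0.0623,  0.0792, -0.0264,  0.0307]), 'joint_efforts': array([ -0.0006, -52.0099,  46.4859,   0.0016,  -0.0001,   0.    ]), 'ee_pos': array([ 0.1231, -0.536 ,  0.2313]), 'tcp_rot': array([-179.9998,   -0.0018,   12.9368]), 'wrist_force': array([ 0.8709, -0.5529, -0.6141]), 'torque': array([-0.026 , -0.0358, -0.0324]), 'grasp_force': 0.0, 'opening': 0.0854347758381194}
```

```bash
python3 - <<'E'
import cv2
a=cv2.imread("pics/top0.png")[150:400,170:470];cv2.imwrite("pics/topc.png",cv2.resize(a,(720,600),interpolation=cv2.INTER_CUBIC))
a=cv2.imread("pics/scene0.png")[180:420,180:480];cv2.imwrite("pics/scenec.png",cv2.resize(a,(750,600),interpolation=cv2.INTER_CUBIC))
E
```

```text
(no output)
```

View pics/topc.png

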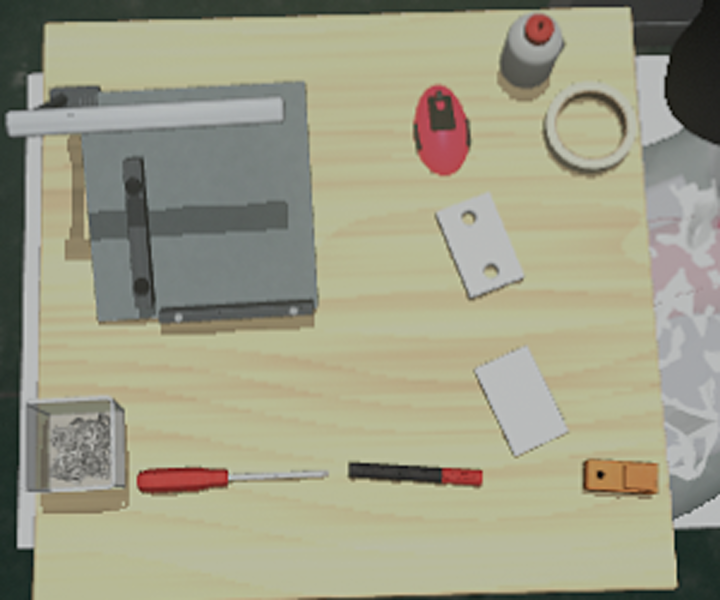

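View pics/scenec.png

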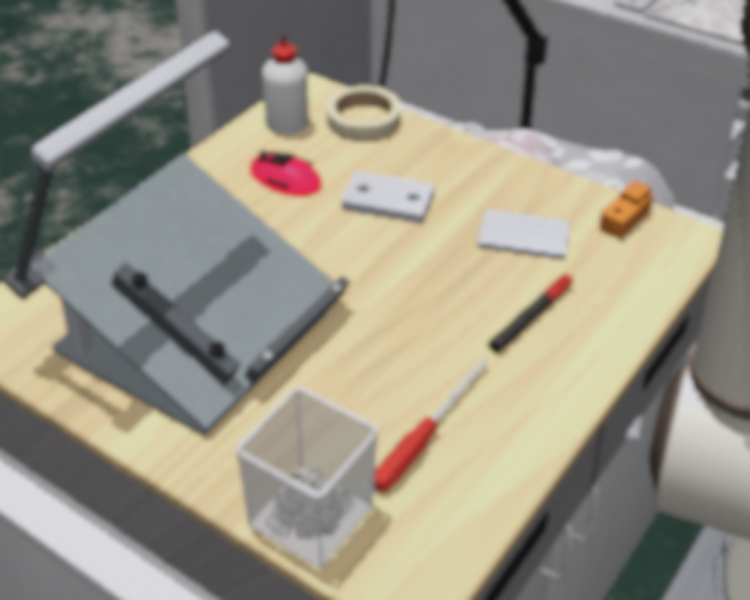

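The top crop shows the drilled plate at about (480,245) and the plain one at (520,400). The side fence runs from (133,160) to (145,315), and the low fence from (160,313) to (313,305). I'll fit the plate and tray poses.

```bash
cat > tray.py <<'E'
from h import *
from scipy.optimize import least_squares
s=np.radians(24)
def bedR(yaw): return R.from_euler('z',yaw).as_matrix()@R.from_euler('y',-s).as_matrix()
def bed2w(t,P): return np.atleast_2d(P)@bedR(t[2]).T+np.array([t[0],t[1],.152])
E
python3 - <<'E'
from tray import *
np.set_printoptions(precision=4,suppress=True)
ct=bot.camera("top");cs=bot.camera("scene")
im=ct["color"];hsv=cv2.cvtColor(im,cv2.COLOR_BGR2HSV)
m=((hsv[...,1]<40)&(hsv[...,2]>150)).astype(np.uint8)
n,l,st,_=cv2.connectedComponentsWithStats(m)
for i in range(1,n):
    x,y,w,h,a=st[i]
    if 300<a<2500 and 340<x<440 and 220<y<345:
        cnt=cv2.findContours((l==i).astype(np.uint8),cv2.RETR_EXTERNAL,cv2.CHAIN_APPROX_NONE)[0][0].reshape(-1,2)
        zt=.144 if y<280 else .140
        W=np.array([atz(ct,p.astype(float),zt)[:2] for p in cnt])
        r=cv2.minAreaRect((W*1000).astype(np.float32));print("plate",st[i],r, "box",cv2.boxPoints(r))
T=lambda x,y:(x/2.4+170,y/2.4+150)
S=lambda x,y:(x/2.5+180,y/2.5+180)
obs=[(ct,T(305,83),(.22,-.125,0)),(ct,T(99,321),(-.012,.1,0)),(cs,S(207,432),(-.012,.1,0)),(cs,S(185,155),(.22,-.125,0)),(cs,S(45,262),(.22,.1,0))]
f=lambda t:np.concatenate([(proj(c,bed2w(t,P))[0]-u) for c,u,P in obs])
r=least_squares(f,[.54,.14,0]);t=r.x;print(t,np.degrees(t[2]),r.fun)
n=bedR(t[2])[:,2];p0=np.array([t[0],t[1],.152])
for c,u in [(ct,(236.5,276.3)),(cs,(277.5,333.2)),(ct,(265.4,272.8)),(cs,(293.6,310.0)),(ct,(251.2,280.2)),(cs,(283,320.2))]:
    print((onplane(c,u,p0,n)-p0)@bedR(t[2]))
a=ct["color"][180:300,195:310].copy();cv2.imwrite("pics/t2.png",cv2.resize(a,None,fx=5,fy=5,interpolation=cv2.INTER_CUBIC))
a=cs["color"][270:370,190:330].copy();cv2.imwrite("pics/s2.png",cv2.resize(a,None,fx=5.7,fy=5.7,interpolation=cv2.INTER_CUBIC))
E
```

```text
plate [352 230  37  44 894] ((601.0845336914062, -112.89957427978516), (98.20181274414062, 60.72455978393555), 19.139867782592773) box [[ 544.7429 -100.3147]
 [ 564.6529 -157.6824]
 [ 657.4262 -125.4845]
 [ 637.5162  -68.1167]]
plate [ 368  294   39   46 1011] ((439.6767578125, -146.5609130859375), (97.1471939086914, 60.629981994628906), 22.61012840270996) box [[ 383.1816 -137.2504]
 [ 406.4913 -193.2205]
 [ 496.1719 -155.8714]
 [ 472.8622  -99.9013]]
[0.5395 0.1798 0.0231] 1.3263047701939785 [ 0.5879  0.9224 -0.9544  1.5244  1.7046 -1.9475  1.5608 -2.1583 -4.8621
  0.2738]
[ 0.007  0.035 -0.   ]
[-0.0037  0.0432  0.    ]
[ 0.012  -0.0355 -0.    ]
[ 0.0099 -0.0364  0.    ]
[-0.0047  0.0001 -0.    ]
[0.0097 0.0062 0.    ]
```

View pics/t2.png

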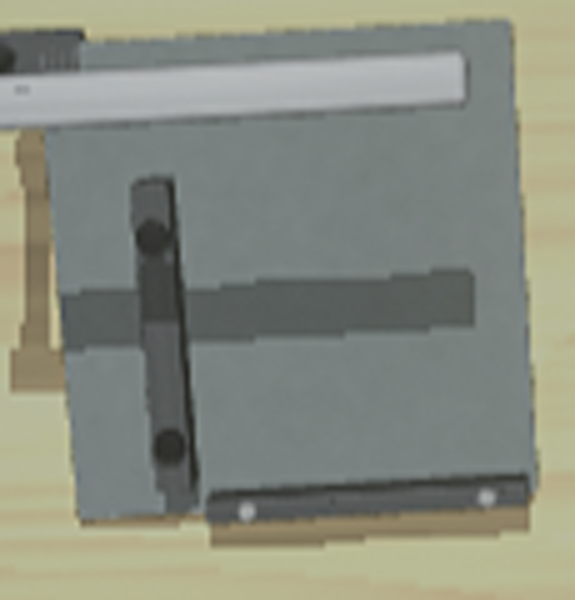

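View pics/s2.png

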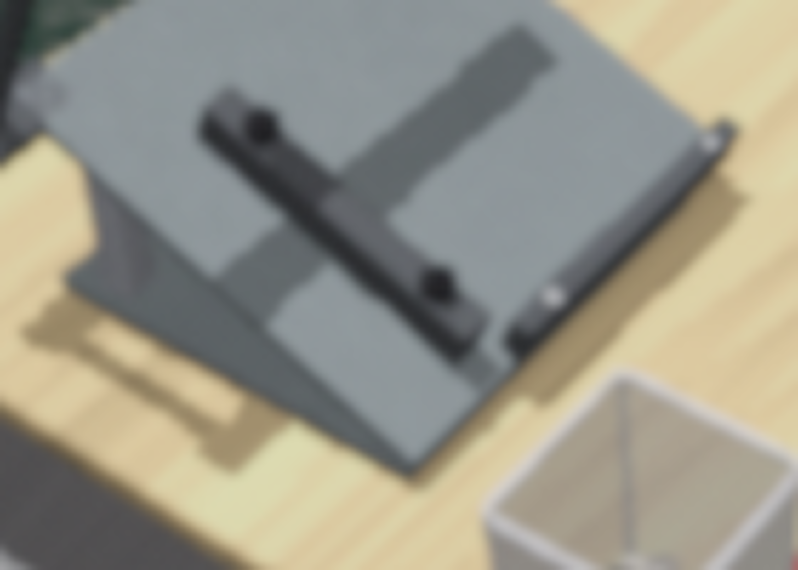

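The top crop shows the inner foot of the low fence running (208,492) to (528,474), and the inner foot of the side fence running (175,178) to (199,505). The scene crop shows the low-left bed corner at (412,472). I'll refit with these.

```bash
python3 - <<'E'
from tray import *
np.set_printoptions(precision=4,suppress=True)
ct=bot.camera("top");cs=bot.camera("scene")
T=lambda x,y:((x-2)/5+195,(y-2)/5+180)
S=lambda x,y:((x-2)/5.7+190,(y-2)/5.7+270)
obs=[(ct,T(511,20),(.22,-.125,0)),(ct,T(80,522),(-.012,.1,0)),(ct,T(537,495),(-.012,-.125,0)),(ct,T(208,492),(0,.035,0)),(ct,T(528,474),(0,-.12,0)),
(cs,S(412,472),(-.012,.1,0)),(cs,(253.3,241.3),(.22,-.125,0))]
f=lambda p:np.concatenate([(proj(c,bed2w(p,P))[0]-u) for c,u,P in obs]+[proj(ct,bed2w(p,(.155,p[3],0)))[0]-T(175,178),proj(ct,bed2w(p,(.005,p[3],0)))[0]-T(199,505)])
r=least_squares(f,[.54,.17,0,.045],loss='soft_l1');t=r.x;print(t,np.degrees(t[2]));print(f(t).reshape(-1,2))
E
```

```text
[0.5424 0.1814 0.0312 0.0384] 1.787124769641455
[[-0.5115  0.3664]
 [-0.8821  0.4193]
 [ 0.0302  0.2364]
 [-0.1153  0.0284]
 [-0.5036 -0.199 ]
 [ 1.453  -1.635 ]
 [ 0.3866 -1.3874]
 [-0.1926 -0.0543]
 [ 0.1322 -4.4771]]
```

>>> {"op": "arm_command", "data": {"series": [[0.044, -0.024, 0, 0], [0.088, -0.048, 0, 0], [0.132, -0.072, 0, 0], [0.176, -0.096, 0, 0], [0.22, -0.12, 0, 0]], "hand": 0.078, "grip_force": 25}}

```text
time: 2.1
ee_pos: [0.3113, -0.3687, 0.2315]
tcp_rot: [180.0, -0.0, 12.9]
wrist_force: [2.2, -1.6, -0.3]
opening: 0.0779
grasp_force: 0.0
```

>>> {"op": "arm_command", "data": {"series": [[0.044, -0.024, 0, -0.02], [0.088, -0.048, 0, -0.04], [0.132, -0.072, 0, -0.06], [0.176, -0.096, 0, -0.08], [0.22, -0.12, 0, -0.108]]}}

```text
time: 2.6
ee_pos: [0.4987, -0.2027, 0.2315]
tcp_rot: [180.0, -0.0, 19.2]
wrist_force: [0.4, -0.7, -0.2]
opening: 0.0779
grasp_force: 0.0
```

```bash
cat > go.py <<'E'
import sys
from h import *
def rel(tx,ty,tz,yaw):
    o=bot.get_obs();p=o["ee_pos"];M=R.from_euler('xyz',o["tcp_rot"],degrees=True)
    d=M.inv().apply(np.array([tx,ty,tz])-p)
    print("t",o["time"],"pos",np.round(p,4),"rpy",np.round(o["tcp_rot"],2),"F",np.round(o["wrist_force"],1),"open",round(o["opening"],4),"gf",round(o["grasp_force"],1))
    dy=(yaw-o["tcp_rot"][2]+180)%360-180
    print("shift",np.round(d,4),"turn",round(-np.radians(dy),4))
if __name__=="__main__": rel(*map(float,sys.argv[1:]))
E
python3 go.py .601 -.1129 .2 19.1
```

```text
t 2.6 pos [ 0.4987 -0.2027  0.2315] rpy [ 1.7997e+02 -3.0000e-02  1.9180e+01] F [ 0.4 -0.7 -0.2] open 0.0779 gf 0.0
shift [ 0.1261 -0.0512  0.0316] turn 0.0015
```

>>> {"op": "arm_command", "data": {"series": [[0.042, -0.017, 0, 0], [0.084, -0.034, 0, 0], [0.126, -0.051, 0, 0], [0.126, -0.051, 0.03, 0], [0.126, -0.051, 0.05, 0]]}}

```text
time: 3.1
ee_pos: [0.6006, -0.1136, 0.1793]
tcp_rot: [-180.0, 0.1, 19.3]
wrist_force: [-0.4, -0.1, -0.5]
opening: 0.0778
grasp_force: 0.0
```

```bash
python3 - <<'E'
from h import *
cs=bot.camera("scene")
a=cs["color"].copy()
for P in [[[.5447,-.1003],[.5647,-.1577],[.6574,-.1255],[.6375,-.0681]],[[.3832,-.1373],[.4065,-.1932],[.4962,-.1559],[.4729,-.0999]]]:
    q=proj(cs,np.c_[np.array(P),[.144 if P[0][0]>.5 else .14]*4]);cv2.polylines(a,[np.round(q*8).astype(int)],True,(0,0,255),1,shift=3)
cv2.imwrite("pics/s3.png",cv2.resize(a[210:310,280:440],None,fx=5,fy=5,interpolation=cv2.INTER_CUBIC))
E
python3 go.py .601 -.1129 .132 19.1
```

```text
t 3.15 pos [ 0.5991 -0.1139  0.176 ] rpy [-179.84    0.28   19.21] F [-0.4 -0.5 -3.4] open 0.0781 gf 0.0
shift [ 0.0023 -0.0002  0.044 ] turn 0.0019
```

View pics/s3.png

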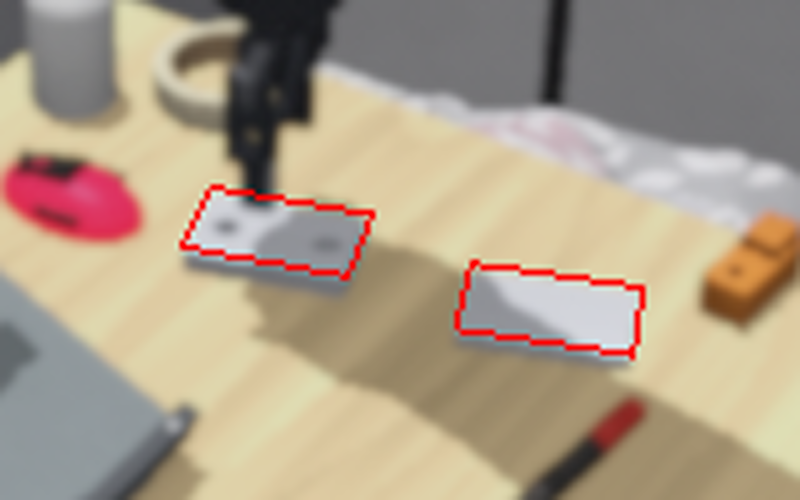

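The overlay matches both plates in the scene view. Next I'll go down and grip.

>>> {"op": "arm_command", "data": {"series": [[0.001, 0, 0.02, 0], [0.001, 0, 0.035, 0], [0.001, 0, 0.045, 0], [0.001, 0, 0.049, 0], [0.001, 0, 0.049, 0]]}}

```text
time: 3.65
ee_pos: [0.6004, -0.1147, 0.1322]
tcp_rot: [-180.0, 0.0, 19.1]
wrist_force: [-0.1, 0.5, -1.0]
opening: 0.0779
grasp_force: 0.0
```

>>> {"op": "arm_command", "data": {"series": [[0, 0, 0, 0], [0, 0, 0, 0], [0, 0, 0, 0], [0, 0, 0, 0], [0, 0, 0, 0]], "hand": 0.05, "grip_force": 25}}

```text
time: 4.15
ee_pos: [0.601, -0.1147, 0.1335]
tcp_rot: [180.0, -0.1, 19.1]
wrist_force: [-1.8, 0.8, 5.9]
opening: 0.0591
grasp_force: 28.2
```

```bash
python3 go.py .601 -.1129 .132 19.1
```

```text
t 4.15 pos [ 0.601  -0.1147  0.1335] rpy [ 1.7995e+02 -8.0000e-02  1.9130e+01] F [-1.8  0.8  5.9] open 0.0591 gf 28.2
shift [ 0.0006 -0.0016  0.0015] turn 0.0005
```

>>> {"op": "arm_command", "data": {"series": [[0, 0, 0, 0], [0, 0, -0.004, 0], [0, 0, -0.004, 0], [0, 0, -0.004, 0], [0, 0, -0.004, 0]], "hand": 0.068}}

```text
time: 4.65
ee_pos: [0.6006, -0.1146, 0.1361]
tcp_rot: [-180.0, 0.0, 19.1]
wrist_force: [0.3, 0.3, -0.2]
opening: 0.0682
grasp_force: 0.0
```

>>> {"op": "arm_command", "data": {"series": [[0, 0, 0, 0], [0, 0, 0, 0], [0, 0, 0, 0], [0, 0, 0, 0], [0, 0, 0, 0]], "hand": 0.05}}

```text
time: 5.15
ee_pos: [0.6006, -0.1147, 0.1365]
tcp_rot: [180.0, -0.0, 19.1]
wrist_force: [-1.2, -1.2, 3.1]
opening: 0.0585
grasp_force: 27.4
```

>>> {"op": "arm_command", "data": {"series": [[0, 0, -0.01, 0], [0, 0, -0.03, 0], [0, 0, -0.06, 0], [0, 0, -0.09, 0], [0, 0, -0.12, 0]]}}

```text
time: 5.65
ee_pos: [0.6003, -0.1144, 0.2574]
tcp_rot: [-180.0, 0.0, 19.1]
wrist_force: [0.6, -0.3, -1.9]
opening: 0.0588
grasp_force: 27.8
```

```bash
python3 - <<'E'
from h import *
cs=bot.camera("scene");a=cs["color"]
c=proj(cs,bot.get_obs()["ee_pos"])[0].astype(int);print(c)
cv2.imwrite("pics/s4.png",cv2.resize(a[c[1]-60:c[1]+50,c[0]-70:c[0]+70],None,fx=5,fy=5,interpolation=cv2.INTER_CUBIC))
E
python3 go.py .58 .157 .25 1.7
```

```text
[335 221]
t 5.7 pos [ 0.601  -0.1146  0.2628] rpy [179.86  -0.28  19.13] F [-3.8  0.3  0.7] open 0.0589 gf 27.9
shift [ 0.0691 -0.2635  0.0125] turn 0.3042
```

View pics/s4.png

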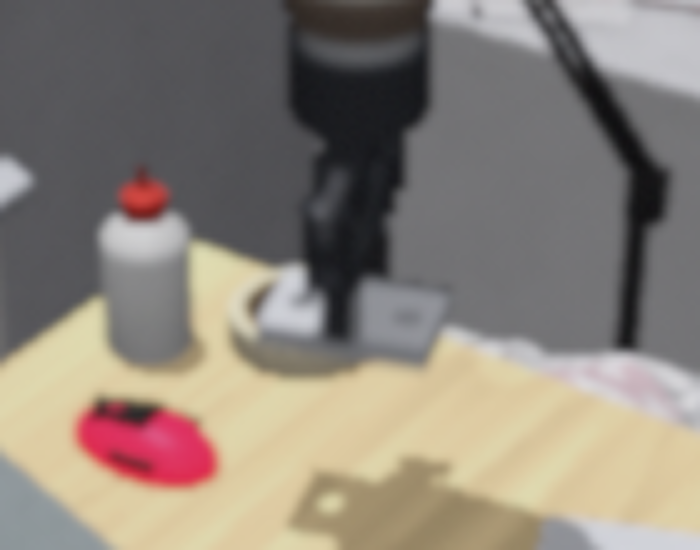

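>>> {"op": "arm_command", "data": {"series": [[0.009, -0.038, 0, 0.04], [0.02, -0.083, 0, 0.1], [0.031, -0.128, 0, 0.16], [0.042, -0.173, 0, 0.22], [0.053, -0.218, 0, 0.28]]}}

```text
time: 6.2
ee_pos: [0.5823, 0.0779, 0.2563]
tcp_rot: [-178.4, 0.1, 7.0]
wrist_force: [0.1, 0.5, -3.2]
opening: 0.0583
grasp_force: 28.0
```

```bash
python3 go.py .588 .1558 .205 1.7
```

```text
t 6.2 pos [0.5823 0.0779 0.2563] rpy [-1.7837e+02  7.0000e-02  6.9700e+00] F [ 0.1  0.5 -3.2] open 0.0583 gf 28.0
shift [ 0.0152 -0.0751  0.0534] turn 0.092
```

>>> {"op": "arm_command", "data": {"series": [[0.005, -0.03, 0, 0.05], [0.01, -0.045, 0.01, 0.06], [0.01, -0.045, 0.025, 0.06], [0.01, -0.045, 0.04, 0.06], [0.01, -0.045, 0.04, 0.06]]}}

```text
time: 6.7
ee_pos: [0.5918, 0.082, 0.2144]
tcp_rot: [-176.9, 0.4, 6.5]
wrist_force: [-0.7, 0.3, -2.5]
opening: 0.0587
grasp_force: 28.0
```

```bash
python3 go.py .588 .1558 .205 1.7
```

```text
t 6.7 pos [0.5918 0.082  0.2144] rpy [-176.89    0.43    6.46] F [-0.7  0.3 -2.5] open 0.0587 gf 28.0
shift [ 0.0046 -0.0732  0.0133] turn 0.0831
```

```bash
python3 -c "
from h import *
o=bot.get_obs();print(o['q'],o['joint_efforts'],o['torque'],o['wrist_force'])
c=bot.camera('scene');cv2.imwrite('pics/s5.png',c['color'][60:400,130:550])"
```

```text
[  6.40464966  11.74146559  15.7123059   94.40789076   3.10938036
 179.94395115] [ 3.30879316e-01 -6.27553225e+01  4.82577860e+01 -5.61416075e-01
  2.41153110e-01 -2.15020605e-04] [-0.09238384  0.02191065  0.04813779] [-0.70738049  0.30696287 -2.50368983]
```

View pics/s5.png

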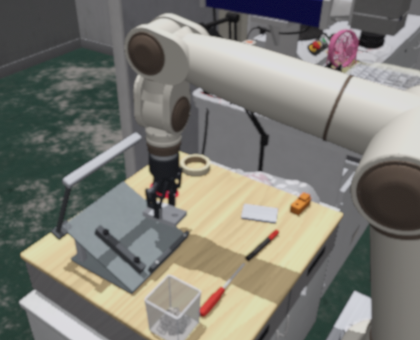

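Joint 6 is at its limit (180°). I'll back off and make a half turn, which gives an equivalent grasp.

>>> {"op": "arm_command", "data": {"series": [[0, 0.01, -0.02, -0.1], [-0.01, 0.04, -0.05, -0.24], [-0.01, 0.08, -0.055, -0.38], [-0.01, 0.11, -0.055, -0.52], [-0.01, 0.11, -0.055, -0.66]]}}

```text
time: 7.25
ee_pos: [0.5958, -0.034, 0.2671]
tcp_rot: [-177.5, -1.8, 44.4]
wrist_force: [-0.3, 0.8, -3.2]
opening: 0.0586
grasp_force: 28.3
```

>>> {"op": "arm_command", "data": {"series": [[0, 0, 0, -0.14], [0, 0, 0, -0.28], [0, 0, 0, -0.42], [0, 0, 0, -0.56], [0, 0, 0, -0.7]]}}

```text
time: 7.75
ee_pos: [0.5956, -0.0306, 0.2673]
tcp_rot: [-179.2, -3.0, 84.7]
wrist_force: [0.0, 0.2, -2.3]
opening: 0.0581
grasp_force: 28.3
```

>>> {"op": "arm_command", "data": {"series": [[0, 0, 0, -0.14], [0, 0, 0, -0.28], [0, 0, 0, -0.42], [0, 0, 0, -0.56], [0, 0, 0, -0.7]]}}

```text
time: 8.25
ee_pos: [0.5956, -0.0306, 0.2673]
tcp_rot: [178.6, -2.8, 124.9]
wrist_force: [-0.1, -0.0, -2.6]
opening: 0.0588
grasp_force: 28.3
```

>>> {"op": "arm_command", "data": {"series": [[0, 0, 0, -0.14], [0, 0, 0, -0.28], [0, 0, 0, -0.42], [0, 0, 0, -0.56], [0, 0, 0, -0.7]]}}

```text
time: 8.75
ee_pos: [0.5956, -0.0306, 0.2673]
tcp_rot: [177.2, -1.3, 165.0]
wrist_force: [-0.1, 0.1, -2.3]
opening: 0.0586
grasp_force: 28.3
```

```bash
python3 go.py .588 .1558 .205 181.7; python3 -c "
from h import *
print(bot.get_obs()['q'])"
```

```text
t 8.75 pos [ 0.5956 -0.0306  0.2673] rpy [177.16  -1.26 165.01] F [-0.1  0.1 -2.3] open 0.0586 gf 28.3
shift [0.0542 0.1747 0.0723] turn -0.2913
[ -4.38728414  13.39571391  23.60820948 100.92456328   3.0273092
  10.61626299]
```

```bash
python3 go.py .582 .1558 .235 181.7
```

```text
t 8.75 pos [ 0.5956 -0.0306  0.2673] rpy [177.16  -1.26 165.01] F [-0.1  0.1 -2.3] open 0.0586 gf 28.3
shift [0.0606 0.1747 0.0424] turn -0.2913
```

>>> {"op": "arm_command", "data": {"series": [[0.018, 0.035, 0, -0.1], [0.03, 0.07, 0, -0.2], [0.042, 0.105, 0.005, -0.291], [0.052, 0.14, 0.02, -0.291], [0.061, 0.175, 0.042, -0.291]]}}

```text
time: 9.25
ee_pos: [0.583, 0.158, 0.2364]
tcp_rot: [176.9, -0.3, -178.7]
wrist_force: [1.4, 0.9, -1.6]
opening: 0.0585
grasp_force: 28.3
```

```bash
python3 go.py .588 .1558 .203 181.7
```

```text
t 9.25 pos [0.583  0.158  0.2364] rpy [ 176.86   -0.26 -178.67] F [ 1.4  0.9 -1.6] open 0.0585 gf 28.3
shift [-0.0051 -0.0041  0.0332] turn -0.0064
```

>>> {"op": "arm_command", "data": {"series": [[-0.003, -0.002, 0.01, -0.006], [-0.005, -0.003, 0.02, -0.006], [-0.005, -0.003, 0.03, -0.006], [-0.005, -0.003, 0.034, -0.006], [-0.005, -0.003, 0.038, -0.006]]}}

```text
time: 9.75
ee_pos: [0.5869, 0.1552, 0.1968]
tcp_rot: [176.9, -0.4, -178.3]
wrist_force: [-3.5, -2.2, 2.2]
opening: 0.0587
grasp_force: 28.8
```

>>> {"op": "arm_command", "data": {"series": [[0, 0, 0.002, 0], [0, 0, 0.004, 0], [0, 0, 0.006, 0], [0, 0, 0.006, 0], [0, 0, 0.006, 0]]}}

```text
time: 10.25
ee_pos: [0.5868, 0.1565, 0.1907]
tcp_rot: [176.9, -0.4, -178.3]
wrist_force: [-4.2, -2.3, 1.5]
opening: 0.0585
grasp_force: 28.6
```

```bash
python3 go.py .588 .1558 .18 181.7
```

```text
t 10.25 pos [0.5868 0.1565 0.1907] rpy [ 176.91   -0.44 -178.25] F [-4.2 -2.3  1.5] open 0.0585 gf 28.6
shift [-0.0012 -0.0014  0.0106] turn 0.0009
```

>>> {"op": "arm_command", "data": {"series": [[0, 0, 0.002, 0], [0, 0, 0.004, 0], [0, 0, 0.006, 0], [0, 0, 0.006, 0], [0, 0, 0.006, 0]]}}

```text
time: 10.75
ee_pos: [0.5869, 0.157, 0.1842]
tcp_rot: [176.9, -0.5, -178.2]
wrist_force: [-2.7, -0.7, -0.8]
opening: 0.0585
grasp_force: 26.9
```

>>> {"op": "arm_command", "data": {"series": [[0, 0, 0.001, 0], [0, 0, 0.002, 0], [0, 0, 0.003, 0], [0, 0, 0.003, 0], [0, 0, 0.003, 0]]}}

```text
time: 11.25
ee_pos: [0.5869, 0.1571, 0.1815]
tcp_rot: [176.9, -0.4, -178.2]
wrist_force: [-1.7, -0.7, -0.3]
opening: 0.0583
grasp_force: 26.8
```

```bash
python3 -c "
from h import *
c=bot.camera('scene');cv2.imwrite('pics/s6.png',cv2.resize(c['color'][210:350,190:350],None,fx=4,fy=4,interpolation=cv2.INTER_CUBIC))"; python3 go.py .588 .1558 .18 181.7
```

```text
t 11.3 pos [0.5869 0.1571 0.1815] rpy [ 176.91   -0.43 -178.25] F [-0.8 -0.9 -0.3] open 0.0585 gf 26.8
shift [-0.0011 -0.0014  0.0014] turn 0.0009
```

View pics/s6.png

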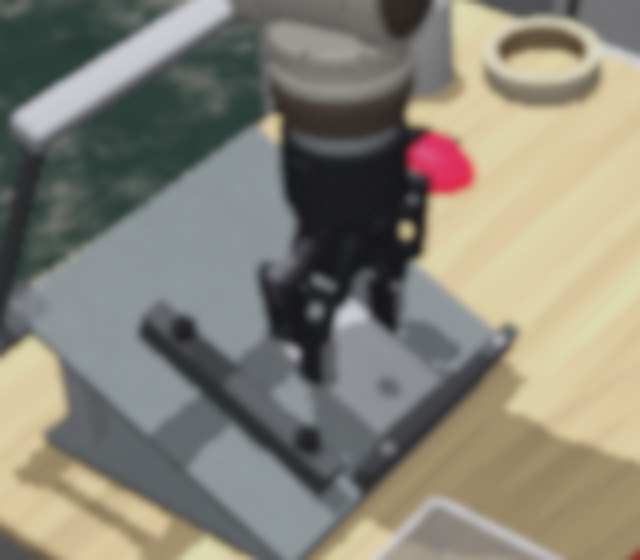

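The plate is pivoting onto the slope as planned. I'll press on to contact.

>>> {"op": "arm_command", "data": {"series": [[0, 0, 0.001, 0], [0, 0, 0.001, 0], [0, 0, 0.002, 0], [0, 0, 0.002, 0], [0, 0, 0.002, 0]]}}

```text
time: 11.8
ee_pos: [0.5869, 0.1572, 0.1798]
tcp_rot: [176.9, -0.4, -178.3]
wrist_force: [-0.6, -2.2, 2.7]
opening: 0.0583
grasp_force: 26.7
```

>>> {"op": "arm_command", "data": {"series": [[0, 0, 0.001, 0], [0, 0, 0.001, 0], [0, 0, 0.002, 0], [0, 0, 0.002, 0], [0, 0, 0.002, 0]]}}

```text
time: 12.3
ee_pos: [0.587, 0.1572, 0.1796]
tcp_rot: [176.9, -0.3, -178.3]
wrist_force: [-3.8, -2.5, 13.6]
opening: 0.058
grasp_force: 28.0
```

>>> {"op": "arm_command", "data": {"series": [[0, 0, -0.001, 0], [0, 0, -0.001, 0], [0, 0, -0.001, 0], [0, 0, -0.001, 0], [0, 0, -0.002, 0]], "hand": 0.072}}

```text
time: 12.8
ee_pos: [0.5866, 0.1573, 0.179]
tcp_rot: [176.9, -0.5, -178.2]
wrist_force: [0.1, 0.1, 0.1]
opening: 0.0722
grasp_force: 0.0
```

>>> {"op": "arm_command", "data": {"series": [[0.002, 0, -0.01, 0], [0.002, 0, -0.03, 0], [0.005, 0, -0.06, 0], [0.01, 0, -0.08, 0], [0.02, 0, -0.09, 0]], "hand": 0.078}}

```text
time: 13.3
ee_pos: [0.5679, 0.1518, 0.272]
tcp_rot: [176.9, -0.3, -178.3]
wrist_force: [0.6, -0.5, -0.5]
opening: 0.0778
grasp_force: 0.0
```

```bash
python3 go.py .4397 -.1466 .24 202.6;python3 - <<'E'
from h import *
c=bot.camera("scene");cv2.imwrite('pics/s7.png',cv2.resize(c['color'][250:360,200:330],None,fx=5,fy=5,interpolation=cv2.INTER_CUBIC))
E
```

```text
t 13.3 pos [0.5679 0.1518 0.272 ] rpy [ 176.87   -0.29 -178.26] F [ 0.6 -0.5 -0.5] open 0.0778 gf 0.0
shift [ 0.137  -0.2957  0.0165] turn -0.364
```

View pics/s7.png

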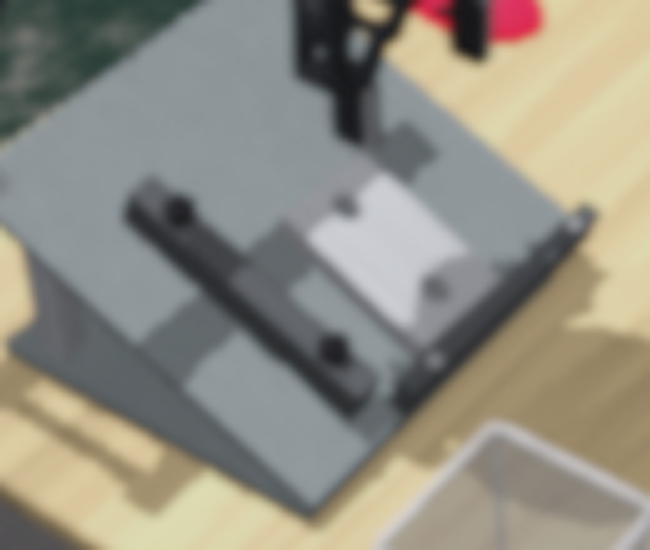

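The picture shows the drilled plate flat on the bed near the low fence (430,290), with a gap to the side fence. On to the blank.

>>> {"op": "arm_command", "data": {"series": [[0.02, -0.043, 0, -0.05], [0.04, -0.087, 0, -0.12], [0.06, -0.13, 0, -0.2], [0.08, -0.173, 0, -0.28], [0.1, -0.216, 0, -0.364]]}}

```text
time: 13.85
ee_pos: [0.4727, -0.0681, 0.2578]
tcp_rot: [176.9, 0.7, -157.2]
wrist_force: [1.5, -0.5, -0.2]
opening: 0.0782
grasp_force: 0.0
```

```bash
python3 go.py .4397 -.1466 .17 202.6
```

```text
t 13.85 pos [ 0.4727 -0.0681  0.2578] rpy [ 176.93    0.67 -157.2 ] F [ 1.5 -0.5 -0.2] open 0.0782 gf 0.0
shift [ 0.0619 -0.0642  0.0838] turn 0.0036
```

>>> {"op": "arm_command", "data": {"series": [[0.025, -0.025, 0.02, 0], [0.05, -0.05, 0.045, 0], [0.062, -0.064, 0.065, 0], [0.062, -0.064, 0.075, 0], [0.062, -0.064, 0.075, 0]]}}

```text
time: 14.35
ee_pos: [0.4399, -0.1452, 0.1781]
tcp_rot: [176.8, 0.6, -157.5]
wrist_force: [-0.3, -0.1, -0.2]
opening: 0.0783
grasp_force: 0.0
```

```bash
python3 go.py .4397 -.1466 .137 202.6
```

```text
t 14.35 pos [ 0.4399 -0.1452  0.1781] rpy [ 176.84    0.59 -157.47] F [-0.3 -0.1 -0.2] open 0.0783 gf 0.0
shift [ 0.0012 -0.0035  0.0409] turn -0.0013
```

>>> {"op": "arm_command", "data": {"series": [[0.001, -0.002, 0.015, 0], [0.001, -0.003, 0.03, 0], [0.001, -0.004, 0.04, 0], [0.001, -0.004, 0.043, 0], [0.001, -0.004, 0.043, 0]]}}

```text
time: 14.85
ee_pos: [0.441, -0.147, 0.1362]
tcp_rot: [176.9, 0.7, -157.4]
wrist_force: [-1.1, 0.7, -0.5]
opening: 0.0779
grasp_force: 0.0
```

>>> {"op": "arm_command", "data": {"series": [[0, 0, 0.001, 0], [0, 0, 0.002, 0], [0, 0, 0.003, 0], [0, 0, 0.003, 0], [0, 0, 0.003, 0]], "hand": 0.07}}

```text
time: 15.35
ee_pos: [0.441, -0.1473, 0.1335]
tcp_rot: [177.0, 0.7, -157.4]
wrist_force: [0.6, 0.5, 1.2]
opening: 0.07
grasp_force: 0.0
```

>>> {"op": "arm_command", "data": {"series": [[0, 0, 0.001, 0], [0, 0, 0.0015, 0], [0, 0, 0.0015, 0], [0, 0, 0.0015, 0], [0, 0, 0.0015, 0]]}}

```text
time: 15.85
ee_pos: [0.441, -0.1472, 0.132]
tcp_rot: [177.0, 0.7, -157.4]
wrist_force: [0.2, 0.4, -0.5]
opening: 0.0698
grasp_force: 0.0
```

>>> {"op": "arm_command", "data": {"series": [[0, 0, 0, 0], [0, 0, 0, 0], [0, 0, 0, 0], [0, 0, 0, 0], [0, 0, 0, 0]], "hand": 0.05, "grip_force": 30}}

```text
time: 16.35
ee_pos: [0.4411, -0.1473, 0.1324]
tcp_rot: [177.0, 0.7, -157.4]
wrist_force: [-1.6, -1.0, 5.6]
opening: 0.0582
grasp_force: 31.9
```

>>> {"op": "arm_command", "data": {"series": [[0, 0, -0.005, 0], [0, 0, -0.02, 0], [0, 0, -0.045, 0], [0, 0, -0.08, 0], [0, 0, -0.11, 0]]}}

```text
time: 16.85
ee_pos: [0.4419, -0.1531, 0.2441]
tcp_rot: [177.0, 0.7, -157.4]
wrist_force: [0.9, -0.5, -1.7]
opening: 0.0579
grasp_force: 32.7
```

```bash
python3 - <<'E'
from h import *
for n in ("scene","top"):
    c=bot.camera(n);print(bot.find_in(n,"blank")[:2]);o=bot.get_obs();print(proj(c,o["ee_pos"]))
cv2.imwrite("pics/hold_top.png",c["color"])
E
python3 go.py .582 .1558 .245 181.7
```

```text
[{'location': [395.1, 238.7], 'confidence': 0.66}]
[[392.74458491 238.25265723]]
[{'location': [381.9, 299.4], 'confidence': 0.79}]
[[395.43528157 310.33409213]]
t 17.05 pos [ 0.4423 -0.1532  0.2424] rpy [ 176.99    0.73 -157.42] F [-0.4 -0.3 -2.1] open 0.0581 gf 32.7
shift [-0.2476  0.2313  0.0127] turn 0.3644
```

>>> {"op": "arm_command", "data": {"series": [[-0.03, 0.029, -0.005, 0.07], [-0.062, 0.058, -0.01, 0.14], [-0.095, 0.087, -0.01, 0.21], [-0.128, 0.117, -0.01, 0.28], [-0.16, 0.147, -0.005, 0.364]]}}

```text
time: 17.55
ee_pos: [0.5335, 0.0454, 0.2557]
tcp_rot: [176.9, -0.5, -178.4]
wrist_force: [0.8, 0.4, -1.0]
opening: 0.058
grasp_force: 32.8
```

```bash
python3 go.py .582 .1565 .235 181.8
```

```text
t 17.55 pos [0.5335 0.0454 0.2557] rpy [ 176.91   -0.52 -178.41] F [ 0.8  0.4 -1. ] open 0.058 gf 32.8
shift [-0.0517  0.1085  0.0261] turn -0.0037
```

>>> {"op": "arm_command", "data": {"series": [[-0.02, 0.04, 0, -0.003], [-0.04, 0.08, 0.005, -0.003], [-0.05, 0.106, 0.018, -0.003], [-0.05, 0.106, 0.02, -0.003], [-0.05, 0.106, 0.02, -0.003]]}}

```text
time: 18.05
ee_pos: [0.5792, 0.1524, 0.2397]
tcp_rot: [177.0, -0.6, -178.0]
wrist_force: [-0.5, -0.2, -2.0]
opening: 0.0579
grasp_force: 33.0
```

```bash
python3 go.py .584 .157 .211 181.8
```

```text
t 18.05 pos [0.5792 0.1524 0.2397] rpy [ 176.95   -0.65 -177.99] F [-0.5 -0.2 -2. ] open 0.0579 gf 33.0
shift [-0.0053  0.0029  0.0289] turn 0.0036
```

>>> {"op": "arm_command", "data": {"series": [[-0.003, 0.002, 0.01, 0.003], [-0.005, 0.003, 0.02, 0.003], [-0.005, 0.003, 0.028, 0.003], [-0.005, 0.003, 0.032, 0.003], [-0.005, 0.003, 0.036, 0.003]]}}

```text
time: 18.55
ee_pos: [0.5842, 0.1567, 0.2059]
tcp_rot: [176.9, -0.5, -178.3]
wrist_force: [-2.6, -0.9, 2.1]
opening: 0.0584
grasp_force: 34.1
```

>>> {"op": "arm_command", "data": {"series": [[0, -0.001, 0.003, 0], [0, -0.001, 0.006, 0], [0, -0.001, 0.009, 0], [0, -0.001, 0.01, 0], [0, -0.001, 0.01, 0]]}}

```text
time: 19.05
ee_pos: [0.5843, 0.1565, 0.1957]
tcp_rot: [176.9, -0.5, -178.2]
wrist_force: [-3.3, -0.5, 0.5]
opening: 0.0565
grasp_force: 31.6
```

```bash
python3 go.py .584 .157 .1875 181.8
```

```text
t 19.05 pos [0.5843 0.1565 0.1957] rpy [ 176.93   -0.47 -178.25] F [-3.3 -0.5  0.5] open 0.0565 gf 31.6
shift [0.0002 0.0001 0.0082] turn -0.0009
```

>>> {"op": "arm_command", "data": {"series": [[0, 0, 0.001, 0], [0, 0, 0.002, 0], [0, 0, 0.003, 0], [0, 0, 0.004, 0], [0, 0, 0.004, 0]]}}

```text
time: 19.55
ee_pos: [0.5845, 0.1569, 0.192]
tcp_rot: [176.9, -0.4, -178.2]
wrist_force: [-1.2, -0.4, 1.1]
opening: 0.0564
grasp_force: 31.4
```

>>> {"op": "arm_command", "data": {"series": [[0, 0, 0.001, 0], [0, 0, 0.002, 0], [0, 0, 0.003, 0], [0, 0, 0.003, 0], [0, 0, 0.003, 0]]}}

```text
time: 20.05
ee_pos: [0.5848, 0.1571, 0.1912]
tcp_rot: [176.9, -0.3, -178.2]
wrist_force: [-3.2, -3.5, 12.3]
opening: 0.0562
grasp_force: 43.8
```

```bash
python3 -c "
from h import *
c=bot.camera('scene');cv2.imwrite('pics/s8.png',cv2.resize(c['color'][230:350,200:340],None,fx=5,fy=5,interpolation=cv2.INTER_CUBIC))"; python3 go.py .584 .157 .1875 181.8
```

```text
t 20.1 pos [0.5848 0.1571 0.1912] rpy [ 176.86   -0.26 -178.24] F [-2.3 -2.8 12.9] open 0.0559 gf 43.8
shift [ 0.0008 -0.0003  0.0037] turn -0.0007
```

>>> {"op": "arm_command", "data": {"series": [[0, 0, -0.002, 0], [0, 0, -0.002, 0], [0, 0, -0.002, 0], [0, 0, -0.002, 0], [0, 0, -0.002, 0]]}}

```text
time: 20.6
ee_pos: [0.5846, 0.157, 0.1915]
tcp_rot: [176.9, -0.4, -178.2]
wrist_force: [-1.1, -2.0, 6.0]
opening: 0.0561
grasp_force: 37.4
```

>>> {"op": "arm_command", "data": {"series": [[0, 0, 0, 0], [0, 0, 0, 0], [0, 0, 0, 0], [0, 0, 0, 0], [0, 0, 0, 0]], "hand": 0.072}}

```text
time: 21.1
ee_pos: [0.5843, 0.1569, 0.1908]
tcp_rot: [176.9, -0.5, -178.2]
wrist_force: [0.7, 0.2, -0.4]
opening: 0.0722
grasp_force: 0.0
```

```bash
python3 -c "
from h import *
c=bot.camera('scene');cv2.imwrite('pics/s9.png',cv2.resize(c['color'][230:350,200:340],None,fx=5,fy=5,interpolation=cv2.INTER_CUBIC))"
```

>>> {"op": "arm_command", "data": {"series": [[0.002, 0, -0.01, 0], [0.002, 0, -0.03, 0], [0.005, 0, -0.06, 0], [0.03, 0, -0.09, 0], [0.06, 0, -0.1, 0]]}}

```text
time: 21.65
ee_pos: [0.5255, 0.1496, 0.2947]
tcp_rot: [176.9, -0.2, -178.3]
wrist_force: [1.0, -0.1, -0.0]
opening: 0.0719
grasp_force: 0.0
```

```bash
python3 - <<'E'
from h import *
c=bot.camera("scene");A=cv2.resize(c['color'][260:350,220:325],None,fx=3.8,fy=3.8,interpolation=cv2.INTER_CUBIC)
t=bot.camera("top");B=cv2.resize(t['color'][215:295,210:310],None,fx=4,fy=4,interpolation=cv2.INTER_CUBIC)
C=np.zeros((345,800,3),np.uint8);C[:A.shape[0],:A.shape[1]]=A;C[:B.shape[0],400:400+B.shape[1]]=B
cv2.imwrite('pics/s10.png',C)
E
python3 go.py .58 .1 .2 181.8
```

```text
t 21.75 pos [0.5235 0.1497 0.2957] rpy [ 1.7683e+02 -1.6000e-01 -1.7823e+02] F [-0.4 -1.3 -0.5] open 0.0717 gf 0.0
shift [-0.0552 -0.0566  0.0926] turn -0.0005
```

View pics/s10.png

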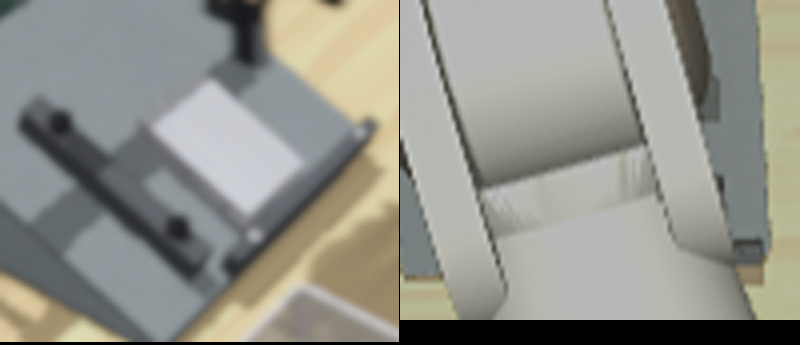

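The crop shows the blank lying on the drilled plate, roughly aligned. I'll measure the rest numerically.

```bash
cat > meas.py <<'E'
from tray import *
def meas(zn=.024,v=185,fy=.0384):
    t=[.5424,.1814,.0312]; B=bedR(t[2]);p0=np.array([t[0],t[1],.152])
    c=bot.camera("scene");g=c["color"].min(axis=2)
    roi=np.zeros_like(g);roi[255:345,225:325]=1
    m=((g>v)&(roi>0)).astype(np.uint8)
    n,l,st,_=cv2.connectedComponentsWithStats(m)
    i=1+np.argmax(st[1:,4]);cnt=cv2.findContours((l==i).astype(np.uint8),cv2.RETR_EXTERNAL,cv2.CHAIN_APPROX_NONE)[0][0].reshape(-1,2)
    W=np.array([((onplane(c,p.astype(float),p0+B[:,2]*zn,B[:,2])-p0)@B)[:2] for p in cnt])*1000
    r=cv2.minAreaRect(W.astype(np.float32));print(st[i],np.round(r[0],1),np.round(r[1],1),round(r[2],1));print(np.round(cv2.boxPoints(r),1))
    return c
if __name__=="__main__":
    c=meas()
    print(bot.mark_of("scene","backing_plate")[:1],bot.mark_of("scene","blank")[:1],bot.mark_of("scene","fence_foot")[:1])
    print(c["color"].min(axis=2)[262:330:4,240:312:4])
E
python3 meas.py
```

```text
[261 282  38  33 623] [ 48.8 -22.5] [56.6 80.6] 88.9
[[  8.  -50. ]
 [ 88.6 -51.5]
 [ 89.7   5.1]
 [  9.1   6.6]]
[] [{'location': [274.0, 299.6], 'confidence': 0.91}] [{'location': [278.5, 329.7], 'confidence': 0.6}]
[[142 141 140 141 141 141 143 141 143  70  37  26  33  97 168 163 160 141]
 [142 141 141 140 140 142 141 142 142 139 116  30  34 113 161 163 166 172]
 [141 141 143 141 140 141 140 140 142 142 142  43  39 110 164 168 173 163]
 [141 142 141 141 141 141 140 142 141 140 120  46  39 112 169 173 164 162]
 [143 142 142 143 141 140 141 141 142 103  97  96 107 124 160 165 161 164]
 [143 142 144 143 140 142 141 144 161 184 101 106 140 143 142 157 163 169]
 [141 142 143 144 143 143 143 174 199 201 188 143 141 143 142 143 154 164]
 [136 144 143 142 140 146 187 201 200 200 200 198 149 143 143 144 143 148]
 [ 95 142 143 143 112 158 201 203 202 201 201 200 199 155 144 144 143 143]
 [ 66  81 136 106  99 102 158 203 203 203 201 202 200 201 160 145 143 121]
 [ 54  67  74  96  98 100 103 151 203 203 203 202 202 200 200 154 120  93]
 [ 55  53  98  97  96 129 133 102 139 203 204 204 202 202 163 116  93  67]
 [ 96  53  55  96  99 133 145 136 106 135 203 204 204 156 108  92  66 102]
 [ 99  96  62  52  93  99 124 144 141 110 124 198 150 104  91  65 102 109]
 [ 98 112 139  69  48  90  63  58 144 142 108 126  99  89  64 102 109 122]
 [124 145 144 140  89  47  59  47 114 144 141 113 136  63 102 109 136 166]
 [144 144 144 145 143 106  45  80  99 129  99  86  64 103 110 137 163 117]]
```

>>> {"op": "arm_command", "data": {"series": [[0, 0, 0, -0.14], [0, 0, 0, -0.28], [0, 0, 0, -0.42], [0, 0, 0, -0.56], [0, 0, 0, -0.7]], "hand": 0.0854}}

```text
time: 22.45
ee_pos: [0.5258, 0.1497, 0.2902]
tcp_rot: [177.3, 1.6, -137.9]
wrist_force: [0.6, 0.0, 0.2]
opening: 0.0855
grasp_force: 0.0
```

>>> {"op": "arm_command", "data": {"series": [[0, 0, 0, -0.14], [0, 0, 0, -0.28], [0, 0, 0, -0.42], [0, 0, 0, -0.56], [0, 0, 0, -0.7]]}}

```text
time: 22.95
ee_pos: [0.5258, 0.1496, 0.2901]
tcp_rot: [178.9, 2.9, -97.8]
wrist_force: [-0.5, 0.1, -1.1]
opening: 0.0856
grasp_force: 0.0
```

```bash
python3 go.py .595 .1605 .24 -88.3; python3 meas.py | head -5
```

```text
t 22.95 pos [0.5258 0.1496 0.2901] rpy [178.95   2.94 -97.75] F [-0.5  0.1 -1.1] open 0.0856 gf 0.0
shift [-0.0175 -0.068   0.0499] turn -0.165
[261 282  31  33 514] [ 48.4 -22.2] [56.1 80.8] 87.5
[[  6.8 -48.4]
 [ 87.5 -51.9]
 [ 90.    4.1]
 [  9.3   7.6]]
```

>>> {"op": "arm_command", "data": {"series": [[-0.005, -0.02, 0, -0.1], [-0.012, -0.04, 0, -0.165], [-0.0175, -0.068, 0.02, -0.165], [-0.0175, -0.068, 0.04, -0.165], [-0.0175, -0.068, 0.05, -0.165]]}}

```text
time: 23.65
ee_pos: [0.5947, 0.1601, 0.2381]
tcp_rot: [179.3, 3.0, -88.8]
wrist_force: [-0.4, -0.8, -1.3]
opening: 0.0853
grasp_force: 0.0
```

```bash
python3 go.py .595 .1605 .195 -88.3
```

```text
t 23.65 pos [0.5947 0.1601 0.2381] rpy [179.31   3.04 -88.81] F [-0.4 -0.8 -1.3] open 0.0853 gf 0.0
shift [ 0.0019 -0.0008  0.0431] turn -0.0089
```

>>> {"op": "arm_command", "data": {"series": [[0.001, -0.001, 0.012, -0.009], [0.002, -0.001, 0.025, -0.009], [0.002, -0.001, 0.034, -0.009], [0.002, -0.001, 0.04, -0.009], [0.002, -0.001, 0.041, -0.009]]}}

```text
time: 24.15
ee_pos: [0.595, 0.1604, 0.1999]
tcp_rot: [179.6, 3.1, -88.1]
wrist_force: [0.3, -0.4, -0.0]
opening: 0.0855
grasp_force: 0.0
```

>>> {"op": "arm_command", "data": {"series": [[0, 0, 0.002, 0], [0, 0, 0.004, 0], [0, 0, 0.006, 0], [0, 0, 0.006, 0], [0, 0, 0.006, 0]]}}

```text
time: 24.65
ee_pos: [0.5953, 0.1607, 0.1942]
tcp_rot: [179.6, 3.1, -88.1]
wrist_force: [0.3, -0.5, 0.3]
opening: 0.0854
grasp_force: 0.0
```

>>> {"op": "arm_command", "data": {"series": [[0, 0, 0.001, 0], [0, 0, 0.002, 0], [0, 0, 0.003, 0], [0, 0, 0.003, 0], [0, 0, 0.003, 0]]}}

```text
time: 25.15
ee_pos: [0.5952, 0.1609, 0.1911]
tcp_rot: [179.6, 3.1, -88.1]
wrist_force: [0.4, -0.0, -0.0]
opening: 0.0852
grasp_force: 0.0
```

>>> {"op": "arm_command", "data": {"series": [[0, 0, 0.001, 0], [0, 0, 0.002, 0], [0, 0, 0.002, 0], [0, 0, 0.002, 0], [0, 0, 0.002, 0]]}}

```text
time: 25.65
ee_pos: [0.5952, 0.161, 0.1892]
tcp_rot: [179.6, 3.1, -88.1]
wrist_force: [0.2, 0.7, -0.1]
opening: 0.0854
grasp_force: 0.0
```

>>> {"op": "arm_command", "data": {"series": [[0, 0.002, 0, 0], [0, 0.004, 0, 0], [0, 0.006, 0, 0], [0, 0.007, 0, 0], [0, 0.008, 0, 0]]}}

```text
time: 26.15
ee_pos: [0.5872, 0.1608, 0.1893]
tcp_rot: [179.6, 3.1, -88.1]
wrist_force: [1.6, 0.0, 0.1]
opening: 0.0854
grasp_force: 0.3
```

>>> {"op": "arm_command", "data": {"series": [[0, 0.001, 0, 0], [0, 0.001, 0, 0], [0, 0.002, 0, 0], [0, 0.002, 0, 0], [0, 0.002, 0, 0]]}}

```text
time: 26.65
ee_pos: [0.5857, 0.1609, 0.1895]
tcp_rot: [179.6, 3.1, -88.1]
wrist_force: [4.6, 1.8, 0.7]
opening: 0.0853
grasp_force: 2.3
```

>>> {"op": "arm_command", "data": {"series": [[0, 0.001, 0, 0], [0, 0.001, 0, 0], [0, 0.002, 0, 0], [0, 0.002, 0, 0], [0, 0.002, 0, 0]]}}

```text
time: 27.15
ee_pos: [0.5848, 0.1612, 0.1903]
tcp_rot: [179.8, 3.2, -88.1]
wrist_force: [9.8, 4.5, 2.7]
opening: 0.0855
grasp_force: 4.8
```

```bash
python3 meas.py | head -5
```

```text
[261 292   8   8  32] [78.  -0.3] [ 8.1 24.7] 85.8
[[65.4 -3.4]
 [90.  -5.2]
 [90.6  2.8]
 [66.   4.6]]
```

>>> {"op": "arm_command", "data": {"series": [[0, -0.003, 0, 0], [0, -0.005, -0.002, 0], [0, -0.005, -0.005, 0], [0, -0.005, -0.008, 0], [0, -0.005, -0.008, 0]]}}

```text
time: 27.85
ee_pos: [0.5883, 0.1603, 0.1977]
tcp_rot: [179.6, 3.1, -88.1]
wrist_force: [0.5, 0.7, -0.5]
opening: 0.0856
grasp_force: 0.0
```

>>> {"op": "arm_command", "data": {"series": [[0, 0.002, 0, 0], [0, 0.004, 0, 0], [0, 0.005, 0, 0], [0, 0.006, 0, 0], [0, 0.006, 0, 0]]}}

```text
time: 28.35
ee_pos: [0.5821, 0.1602, 0.1973]
tcp_rot: [179.6, 3.1, -88.1]
wrist_force: [-0.9, 0.1, -0.4]
opening: 0.0854
grasp_force: 0.0
```

>>> {"op": "arm_command", "data": {"series": [[0, 0.001, 0, 0], [0, 0.002, 0, 0], [0, 0.002, 0, 0], [0, 0.003, 0, 0], [0, 0.003, 0, 0]]}}

```text
time: 28.85
ee_pos: [0.5806, 0.1601, 0.1982]
tcp_rot: [179.8, 3.1, -88.1]
wrist_force: [8.2, 0.5, 2.4]
opening: 0.0849
grasp_force: 4.2
```

>>> {"op": "arm_command", "data": {"series": [[0, -0.004, 0, 0], [0, -0.006, -0.01, 0], [0, -0.006, -0.04, 0], [0.02, -0.006, -0.06, 0.1], [0.04, -0.004, -0.06, 0.22]]}}

```text
time: 29.35
ee_pos: [0.5857, 0.117, 0.2584]
tcp_rot: [179.1, 3.0, -100.9]
wrist_force: [0.5, -0.0, 0.8]
opening: 0.0857
grasp_force: 0.0
```

>>> {"op": "arm_command", "data": {"series": [[0, 0, 0, 0.14], [0, 0, 0, 0.28], [0, 0, 0, 0.42], [0, 0, 0, 0.56], [0, 0, 0, 0.7]], "hand": 0}}

```text
time: 29.85
ee_pos: [0.5849, 0.117, 0.2554]
tcp_rot: [177.2, 1.5, -141.2]
wrist_force: [-0.4, 0.7, -0.3]
opening: 0.0121
grasp_force: 0.0
```

>>> {"op": "arm_command", "data": {"series": [[0, 0, 0, 0.14], [0, 0, 0, 0.28], [0, 0, 0, 0.42], [0, 0, 0, 0.56], [0, 0, 0, 0.64]]}}

```text
time: 30.35
ee_pos: [0.5849, 0.117, 0.2554]
tcp_rot: [176.9, -0.5, -177.7]
wrist_force: [-0.2, -0.0, 0.6]
opening: 0.0001
grasp_force: 0.0
```

```bash
python3 meas.py|head -5; python3 go.py .586 .1037 .2 181.8
```

```text
[261 283  28  34 389] [ 46.5 -21.8] [55.8 85.7] 89.7
[[  3.5 -49.5]
 [ 89.2 -50. ]
 [ 89.5   5.8]
 [  3.8   6.3]]
t 30.55 pos [0.5851 0.117  0.2551] rpy [ 176.89   -0.42 -177.3 ] F [ 0.1 -0.3 -0. ] open -0.0003 gf 0.0
shift [-0.0007 -0.0163  0.0543] turn 0.0158
```

>>> {"op": "arm_command", "data": {"series": [[0, -0.01, 0.01, 0.015], [0, -0.016, 0.03, 0.015], [0, -0.017, 0.05, 0.015], [0, -0.018, 0.065, 0.015], [0, -0.018, 0.067, 0.015]]}}

```text
time: 31.05
ee_pos: [0.5845, 0.1025, 0.1851]
tcp_rot: [176.9, -0.6, -178.2]
wrist_force: [0.6, 0.2, 0.4]
opening: -0.0001
grasp_force: 0.0
```

>>> {"op": "arm_command", "data": {"series": [[0, 0, 0.004, 0], [0, 0, 0.007, 0], [0, 0, 0.009, 0], [0, 0, 0.01, 0], [0, 0, 0.01, 0]]}}

```text
time: 31.55
ee_pos: [0.5853, 0.1033, 0.1773]
tcp_rot: [176.9, -0.4, -178.3]
wrist_force: [0.1, -0.4, 0.0]
opening: 0.0
grasp_force: 0.0
```

```bash
python3 go.py .586 .135 .177 181.8
```

```text
t 31.55 pos [0.5853 0.1033 0.1773] rpy [ 176.9    -0.44 -178.29] F [ 0.1 -0.4  0. ] open 0.0 gf 0.0
shift [-0.0016  0.0316  0.002 ] turn -0.0016
```

>>> {"op": "arm_command", "data": {"series": [[0, 0.004, 0.0002, 0], [0, 0.008, 0.0004, 0], [0, 0.012, 0.0006, 0], [0, 0.016, 0.0009, 0], [0, 0.02, 0.0011, 0]]}}

```text
time: 32.05
ee_pos: [0.5848, 0.123, 0.1773]
tcp_rot: [177.0, -0.4, -178.3]
wrist_force: [1.2, -4.4, 1.3]
opening: -0.0002
grasp_force: 2.3
```

>>> {"op": "arm_command", "data": {"series": [[0, 0.003, 0.0002, 0], [0, 0.006, 0.0003, 0], [0, 0.009, 0.0005, 0], [0, 0.012, 0.0007, 0], [0, 0.014, 0.0008, 0]]}}

```text
time: 32.55
ee_pos: [0.5844, 0.1372, 0.1772]
tcp_rot: [176.9, -0.4, -178.3]
wrist_force: [0.1, -5.4, 2.1]
opening: -0.0002
grasp_force: 2.6
```

```bash
python3 meas.py|head -5; python3 go.py .586 .1467 .177 181.8
```

```text
[256 287  28  35 330] [46.2  0.5] [54.9 85.9] 89.5
[[  3.1 -26.6]
 [ 88.9 -27.3]
 [ 89.4  27.5]
 [  3.6  28.3]]
t 32.75 pos [0.5843 0.1374 0.1771] rpy [ 176.89   -0.44 -178.3 ] F [ 0.5 -2.5  1.5] open 0.0001 gf 1.4
shift [-0.002   0.0092  0.0006] turn -0.0017
```

>>> {"op": "arm_command", "data": {"series": [[0, 0.001, 0, 0], [0, 0.002, 0.0001, 0], [0, 0.003, 0.0002, 0], [0, 0.004, 0.0002, 0], [0, 0.005, 0.0003, 0]]}}

```text
time: 33.25
ee_pos: [0.5842, 0.1421, 0.1771]
tcp_rot: [176.9, -0.4, -178.3]
wrist_force: [0.9, -5.3, 1.5]
opening: -0.0003
grasp_force: 2.6
```

>>> {"op": "arm_command", "data": {"series": [[0, 0.0005, 0, 0], [0, 0.001, 0, 0], [0, 0.0015, 0.0001, 0], [0, 0.002, 0.0001, 0], [0, 0.002, 0.0001, 0]]}}

```text
time: 33.75
ee_pos: [0.5842, 0.1441, 0.1771]
tcp_rot: [176.9, -0.4, -178.3]
wrist_force: [1.1, -5.0, 0.9]
opening: 0.0001
grasp_force: 2.4
```

>>> {"op": "arm_command", "data": {"series": [[0, 0.0003, 0, 0], [0, 0.0006, 0, 0], [0, 0.001, 0, 0], [0, 0.0013, 0, 0], [0, 0.0015, 0, 0]]}}

```text
time: 34.25
ee_pos: [0.5842, 0.1456, 0.1771]
tcp_rot: [176.9, -0.4, -178.3]
wrist_force: [1.4, -5.4, 1.1]
opening: 0.0001
grasp_force: 2.5
```

>>> {"op": "arm_command", "data": {"series": [[0, 0.0003, 0, 0], [0, 0.0006, 0, 0], [0, 0.001, 0, 0], [0, 0.001, 0, 0], [0, 0.001, 0, 0]]}}

```text
time: 34.75
ee_pos: [0.5841, 0.1467, 0.1771]
tcp_rot: [176.9, -0.4, -178.3]
wrist_force: [1.6, -4.9, 0.6]
opening: 0.0001
grasp_force: 2.3
```

>>> {"op": "arm_command", "data": {"series": [[0, 0.0003, 0, 0], [0, 0.0006, 0, 0], [0, 0.001, 0, 0], [0, 0.001, 0, 0], [0, 0.001, 0, 0]]}}

```text
time: 35.25
ee_pos: [0.584, 0.1478, 0.1771]
tcp_rot: [176.9, -0.4, -178.3]
wrist_force: [3.1, -5.1, 0.2]
opening: -0.0
grasp_force: 2.0
```

```bash
python3 meas.py|head -5
```

```text
[253 289  28  36 324] [46.1 12.5] [53.8 88.2] 86.2
[[  0.3 -11.4]
 [ 88.3 -17.3]
 [ 91.9  36.4]
 [  3.9  42.2]]
```

```bash
cat > prof.py <<'E'
from tray import *
def prof(zn=.024,cam="scene",ys=np.arange(-24,64,2),xs=(2,6,10,15,25,35,50,60,70,80,88,92,95)):
    t=[.5424,.1814,.0312];c=bot.camera(cam);g=c["color"].min(axis=2).astype(np.float32)
    print("x\\y",ys)
    for x in xs:
        q=proj(c,bed2w(t,np.c_[np.full(len(ys),x/1000),ys/1000,np.full(len(ys),zn)])).astype(np.float32)
        print(x,cv2.remap(g,q[:,0],q[:,1],cv2.INTER_LINEAR).ravel().astype(int))
if __name__=="__main__":
    np.set_printoptions(linewidth=300);prof()
E
python3 prof.py
```

```text
x\y [-24 -22 -20 -18 -16 -14 -12 -10  -8  -6  -4  -2   0   2   4   6   8  10  12  14  16  18  20  22  24  26  28  30  32  34  36  38  40  42  44  46  48  50  52  54  56  58  60  62]
2 [ 88  91  99 107 114 118 119 119 119 119 118 119 118 120 119 120 120 121 123 124 124 124 126 130 142 155 165 170 173 173 170 161 148 128 112  99  92  88  87  84  81  79  76  76]
6 [ 99 106 118 129 137 141 142 142 142 141 141 142 142 142 143 143 143 143 143 144 144 145 147 156 169 182 193 198 200 201 198 190 171 145 118  96  86  79  77  72  69  64  57  53]
10 [100 107 120 131 140 144 144 144 144 143 143 143 144 144 145 145 145 145 145 145 146 148 154 165 178 192 198 202 203 204 201 195 174 147 120 101  96  94  93  92  88  79  67  56]
15 [101 106 118 130 138 143 144 143 143 143 143 143 144 144 145 145 145 145 145 145 145 148 152 163 177 189 197 201 204 203 202 192 175 145 119 104  99  98  97  95  91  82  69  56]
25 [100 106 117 129 137 142 143 144 143 143 143 143 143 144 145 145 147 151 157 161 160 156 155 162 173 186 195 200 203 203 200 189 165 132  96  64  51  45  50  59  67  70  64  56]
35 [ 93 102 116
[... 732 characters left out ...]
 197 199 200 200 200 200 200 200 200 200 199 199 199 199 199 200 200 201 201 201 201 200 200 200 200 197 187 169 142 117 104  99  98  98  96  92  82  68  56]
88 [ 60  98 137 163 179 186 188 190 192 193 193 193 191 191 189 185 181 178 177 179 182 185 186 186 185 183 182 183 185 186 186 175 158 132 108  97  93  94  93  91  86  77  65  54]
92 [ 49  78 108 131 147 155 158 162 164 165 165 164 163 161 159 155 152 148 148 150 152 154 154 155 154 153 151 152 154 157 155 147 132 110  90  79  77  76  76  74  71  64  56  50]
95 [ 49  66  88 111 130 138 143 146 146 147 146 146 145 145 144 144 142 140 140 139 141 143 144 144 144 143 142 142 144 145 142 133 119 100  80  71  67  68  67  66  64  59  54  49]
```

>>> {"op": "arm_command", "data": {"series": [[0, 0.0003, 0, 0], [0, 0.0006, 0, 0], [0, 0.001, 0, 0], [0, 0.001, 0, 0], [0, 0.001, 0, 0]]}}

```text
time: 36.0
ee_pos: [0.5838, 0.1488, 0.1772]
tcp_rot: [176.9, -0.5, -178.3]
wrist_force: [1.8, -3.5, 0.3]
opening: -0.0004
grasp_force: 1.6
```

>>> {"op": "arm_command", "data": {"series": [[0, 0.0003, 0, 0], [0, 0.0006, 0, 0], [0, 0.0008, 0, 0], [0, 0.0008, 0, 0], [0, 0.0008, 0, 0]]}}

```text
time: 36.5
ee_pos: [0.5838, 0.149, 0.1772]
tcp_rot: [177.0, -0.5, -178.3]
wrist_force: [1.6, -7.9, -0.5]
opening: -0.0003
grasp_force: 3.2
```

```bash
python3 -c "
from prof import *
np.set_printoptions(linewidth=300)
prof(ys=np.arange(-26,64,2),xs=(4,10,50,60,80,90,120,140))"
```

```text
x\y [-26 -24 -22 -20 -18 -16 -14 -12 -10  -8  -6  -4  -2   0   2   4   6   8  10  12  14  16  18  20  22  24  26  28  30  32  34  36  38  40  42  44  46  48  50  52  54  56  58  60  62]
4 [ 93  94  98 105 116 125 131 134 135 135 134 135 134 135 135 136 136 137 136 137 137 137 138 140 147 159 174 184 190 192 193 191 187 173 152 126 104  89  81  77  74  70  66  63  60]
10 [ 97  98 103 111 122 132 139 143 144 144 144 144 144 144 144 145 145 145 145 145 145 145 146 150 158 172 186 195 201 202 203 202 198 182 159 130 107  98  94  94  92  88  79  68  56]
50 [ 44  42  56  79 105 126 137 142 143 143 143 143 142 142 143 144 145 145 144 144 144 145 145 147 150 156 165 179 190 198 201 201 197 184 161 133 111 101  99  98  96  90  81  69  56]
60 [ 32  46  66  90 112 130 142 151 155 157 156 157 160 164 169 175 180 185 188 189 191 194 196 198 200 202 202 201 201 201 201 200 196 182 158 131 108 100  98  97  96  90  82  69  57]
80 [ 32  50  83 121 154 179 192 198 199 200 200 200 200 200 200 200 200 199 199 199 199 199 200 201 201 202 202 201 200 200 200 200 195 183 159 132 111 101  99  99  96  92  82  68  56]
90 [ 29  40  60  93 126 149 166 173 178 180 182 182 181 179 178 176 171 165 162 161 163 166 168 169 169 168 167 166 166 169 173 172 168 152 131 107  91  86  85  85  83  79  71  61  51]
120 [135 135 136 137 138 139 139 140 140 140 141 142 143 143 143 143 142 142 142 142 142 142 142 142 142 143 143 143 143 142 141 140 137 128 113  95  79  68  65  65  66  68  66  60  53]
140 [139 139 140 140 140 141 141 141 141 141 141 141 142 142 142 142 142 142 142 141 141 141 141 141 141 141 141 141 140 140 138 135 127 114 100  85  77  74  78  83  88  87  82  69  55]
```

>>> {"op": "arm_command", "data": {"series": [[0, 0.0005, 0, 0], [0, 0.0005, 0, 0], [0, 0.0005, 0, 0], [0, 0.0005, 0, 0], [0, 0.0005, 0, 0]]}}

```text
time: 37.05
ee_pos: [0.5837, 0.1491, 0.1772]
tcp_rot: [177.0, -0.5, -178.3]
wrist_force: [1.4, -9.0, -0.2]
opening: 0.0002
grasp_force: 4.3
```

>>> {"op": "arm_command", "data": {"series": [[0, -0.002, 0, 0], [0, -0.004, 0, 0], [0, -0.004, -0.005, 0], [0, -0.004, -0.011, 0], [0, -0.004, -0.011, 0]]}}

```text
time: 37.55
ee_pos: [0.5845, 0.1458, 0.1895]
tcp_rot: [176.9, -0.4, -178.3]
wrist_force: [0.3, -0.5, 0.6]
opening: 0.0002
grasp_force: 0.0
```

>>> {"op": "arm_command", "data": {"series": [[0, 0.001, 0, 0], [0, 0.002, 0, 0], [0, 0.003, 0, 0], [0, 0.0035, 0, 0], [0, 0.004, 0, 0]]}}

```text
time: 38.05
ee_pos: [0.5839, 0.1496, 0.1882]
tcp_rot: [176.9, -0.5, -178.3]
wrist_force: [-0.3, -0.2, 0.7]
opening: -0.0003
grasp_force: 0.0
```

>>> {"op": "arm_command", "data": {"series": [[0, 0.0003, 0, 0], [0, 0.0006, 0, 0], [0, 0.0008, 0, 0], [0, 0.0008, 0, 0], [0, 0.0008, 0, 0]]}}

```text
time: 38.55
ee_pos: [0.5839, 0.1501, 0.1883]
tcp_rot: [176.9, -0.5, -178.3]
wrist_force: [0.1, -1.4, -1.2]
opening: -0.0002
grasp_force: 0.7
```

>>> {"op": "arm_command", "data": {"series": [[0, 0.0003, 0, 0], [0, 0.0006, 0, 0], [0, 0.0008, 0, 0], [0, 0.0008, 0, 0], [0, 0.0008, 0, 0]]}}

```text
time: 39.05
ee_pos: [0.5839, 0.1505, 0.1883]
tcp_rot: [177.0, -0.5, -178.3]
wrist_force: [0.3, -5.5, -1.0]
opening: -0.0
grasp_force: 2.5
```

>>> {"op": "arm_command", "data": {"series": [[0, -0.01, 0, 0], [0, -0.03, 0, -0.05], [0, -0.04, -0.01, -0.18], [0, -0.04, -0.02, -0.32], [0, -0.04, -0.02, -0.46]]}}

```text
time: 39.55
ee_pos: [0.5858, 0.1096, 0.2079]
tcp_rot: [177.0, 1.1, -151.7]
wrist_force: [0.1, -0.2, 0.2]
opening: 0.0002
grasp_force: 0.0
```

>>> {"op": "arm_command", "data": {"series": [[0, 0, 0, -0.14], [0, 0, 0, -0.28], [0, 0, 0, -0.42], [0, 0, 0, -0.56], [0, 0, 0, -0.7]]}}

```text
time: 40.05
ee_pos: [0.5853, 0.11, 0.2064]
tcp_rot: [178.4, 2.7, -111.5]
wrist_force: [-0.2, -0.4, -0.0]
opening: -0.0002
grasp_force: 0.0
```

>>> {"op": "arm_command", "data": {"series": [[0, 0, 0, -0.14], [0, 0, 0, -0.28], [0, 0, 0, -0.41], [0, 0, 0, -0.41], [0, 0, 0, -0.41]]}}

```text
time: 40.55
ee_pos: [0.5853, 0.11, 0.2063]
tcp_rot: [179.6, 3.1, -88.6]
wrist_force: [0.1, 0.7, 0.9]
opening: 0.0001
grasp_force: 0.0
```

```bash
python3 go.py .586 .135 .178 -88.2; python3 -c "
from prof import *
np.set_printoptions(linewidth=300)
prof(ys=np.arange(-30,64,2),xs=(4,10,50,80,90,94,98,140))"
```

```text
t 40.55 pos [0.5853 0.11   0.2063] rpy [179.55   3.12 -88.59] F [0.1 0.7 0.9] open 0.0001 gf 0.0
shift [-0.0234 -0.0015  0.0296] turn -0.0068
x\y [-30 -28 -26 -24 -22 -20 -18 -16 -14 -12 -10  -8  -6  -4  -2   0   2   4   6   8  10  12  14  16  18  20  22  24  26  28  30  32  34  36  38  40  42  44  46  48  50  52  54  56  58  60  62]
4 [ 94  93  93  95 100 111 132 153 170 182 188 190 190 190 189 190 190 191 191 192 191 191 192 192 192 192 193 192 193 193 193 192 193 191 187 174 154 128 108  92  83  76  74  70  66  63  60]
10 [ 97  97  98 100 109 127 152 175 190 197 199 200 200 200 200 200 200 201 201 202 202 201 201 202 202 203 203 203 203 203 203 203 203 202 199 182 159 131 107  98  94  94  92  88  80  67  56]
50 [142 142 142 143 149 159 175 189 196 199 200 200 199 199 199 199 200 200 201 201 200 200 200 200 201 202 203 203 203 202 202 202 202 202 197 184 162 134 111 101  99  98  96  91  82  69  56]
80 [ 94  95  96 101 114 135 161 181 193 198 200 200 200 200 200 200 200 200 200 200 199 199 199 200 200 201 201 202 202 201 200 200 201 200 195 183 159 132 111 101  99  99  97  92  82  68  56]
90 [ 99  99  99 102 107 125 143 157 170 174 178 180 182 182 181 180 178 176 171 165 162 161 163 166 168 170 169 168 167 166 166 169 173 172 168 153 132 107  91  86  86  86  84  79  70  60  52]
94 [120 118 116 116 116 125 134 143 149 153 154 152 152 149 149 148 149 147 146 143 143 142 143 145 145 146 146 146 145 145 143 146 148 148 143 130 109  88  75  69  70  69  68  65  60  54  49]
98 [138 136 136 135 135 137 139 142 144 144 144 142 140 138 139 140 141 142 142 142 142 142 141 142 142 142 142 142 141 141 141 142 143 142 135 122 103  84  72  66  66  66  65  63  59  54  49]
140 [138 138 139 139 140 140 140 141 141 141 141 141 141 141 141 141 142 142 142 142 142 142 142 142 142 141 141 141 141 141 140 140 138 135 126 114 100  85  77  75  78  83  87  87  82  68  55]
```

>>> {"op": "arm_command", "data": {"series": [[0, 0, 0.008, -0.007], [0, -0.001, 0.016, -0.007], [-0.004, -0.001, 0.022, -0.007], [-0.01, -0.001, 0.027, -0.007], [-0.018, -0.001, 0.029, -0.007]]}}

```text
time: 41.1
ee_pos: [0.5852, 0.1301, 0.1773]
tcp_rot: [179.5, 3.1, -88.0]
wrist_force: [0.0, 0.2, -0.0]
opening: 0.0003
grasp_force: 0.0
```

>>> {"op": "arm_command", "data": {"series": [[-0.004, 0, 0.0002, 0], [-0.008, 0, 0.0004, 0], [-0.012, 0, 0.0007, 0], [-0.016, 0, 0.0009, 0], [-0.018, 0, 0.001, 0]]}}

```text
time: 41.6
ee_pos: [0.5849, 0.148, 0.1783]
tcp_rot: [179.6, 3.1, -88.0]
wrist_force: [-0.4, 0.0, 0.7]
opening: -0.0004
grasp_force: 0.0
```

```bash
python3 go.py .585 .153 .178 -88.2
```

```text
t 41.6 pos [0.5849 0.148  0.1783] rpy [179.58   3.1  -87.96] F [-0.4  0.   0.7] open -0.0004 gf 0.0
shift [-0.005  -0.0003  0.0006] turn 0.0042
```

>>> {"op": "arm_command", "data": {"series": [[-0.001, 0, 0, 0], [-0.002, 0, 0, 0], [-0.003, 0, 0, 0], [-0.0035, 0, 0, 0], [-0.004, 0, 0, 0]]}}

```text
time: 42.1
ee_pos: [0.5848, 0.1511, 0.1784]
tcp_rot: [179.6, 3.1, -88.0]
wrist_force: [0.1, -4.9, -0.8]
opening: 0.0002
grasp_force: 2.5
```

>>> {"op": "arm_command", "data": {"series": [[-0.0004, 0, 0, 0], [-0.0008, 0, 0, 0], [-0.001, 0, 0, 0], [-0.001, 0, 0, 0], [-0.001, 0, 0, 0]]}}

```text
time: 42.6
ee_pos: [0.5848, 0.1513, 0.1784]
tcp_rot: [179.6, 3.0, -88.0]
wrist_force: [1.6, -10.3, 0.4]
opening: -0.0
grasp_force: 4.8
```

>>> {"op": "arm_command", "data": {"series": [[0.002, 0, 0, 0], [0.004, 0, 0, 0], [0.004, 0, -0.006, 0], [0.004, 0, -0.011, 0], [0.004, 0, -0.011, 0]]}}

```text
time: 43.1
ee_pos: [0.5853, 0.1483, 0.1905]
tcp_rot: [179.7, 3.1, -88.0]
wrist_force: [0.1, 0.2, 1.0]
opening: 0.0001
grasp_force: 0.0
```

>>> {"op": "arm_command", "data": {"series": [[-0.001, 0, 0, 0], [-0.002, 0, 0, 0], [-0.0025, 0, 0, 0], [-0.003, 0, 0, 0], [-0.003, 0, 0, 0]]}}

```text
time: 43.6
ee_pos: [0.5848, 0.151, 0.1892]
tcp_rot: [179.6, 3.1, -88.0]
wrist_force: [0.1, 0.2, -1.3]
opening: -0.0003
grasp_force: 0.1
```

>>> {"op": "arm_command", "data": {"series": [[-0.0005, 0, 0, 0], [-0.001, 0, 0, 0], [-0.001, 0, 0, 0], [-0.001, 0, 0, 0], [-0.001, 0, 0, 0]]}}

```text
time: 44.1
ee_pos: [0.5847, 0.1512, 0.1893]
tcp_rot: [179.5, 3.0, -88.0]
wrist_force: [-0.4, -5.1, -0.6]
opening: -0.0002
grasp_force: 2.6
```

>>> {"op": "arm_command", "data": {"series": [[0.005, 0, 0, 0], [0.008, 0, -0.015, 0], [0.008, 0, -0.05, 0], [0.0, 0, -0.06, 0], [-0.015, 0, -0.06, 0]], "hand": 0.0854}}

```text
time: 44.6
ee_pos: [0.5856, 0.1637, 0.2524]
tcp_rot: [179.8, 3.2, -88.0]
wrist_force: [-0.9, -0.6, -0.7]
opening: 0.0726
grasp_force: 0.0
```

```bash
python3 go.py .595 .192 .225 -88.2
```

```text
t 44.6 pos [0.5856 0.1637 0.2524] rpy [179.77   3.17 -88.04] F [-0.9 -0.6 -0.7] open 0.0726 gf 0.0
shift [-0.0264 -0.0105  0.0288] turn 0.0028
```

>>> {"op": "arm_command", "data": {"series": [[-0.012, -0.005, 0, 0], [-0.025, -0.0105, 0.01, 0], [-0.025, -0.0105, 0.025, 0], [-0.025, -0.0105, 0.04, 0], [-0.025, -0.0105, 0.046, 0]]}}

```text
time: 45.1
ee_pos: [0.5933, 0.1924, 0.2018]
tcp_rot: [179.3, 3.0, -87.9]
wrist_force: [-0.4, -0.0, 0.0]
opening: 0.0856
grasp_force: 0.0
```

```bash
python3 go.py .595 .192 .189 -88.2
```

```text
t 45.1 pos [0.5933 0.1924 0.2018] rpy [179.32   3.04 -87.93] F [-0.4 -0.   0. ] open 0.0856 gf 0.0
shift [ 0.0012 -0.0019  0.0127] turn 0.0048
```

>>> {"op": "arm_command", "data": {"series": [[0, -0.002, 0.004, 0.004], [0, -0.002, 0.008, 0.004], [0, -0.002, 0.01, 0.004], [0, -0.002, 0.012, 0.004], [0, -0.002, 0.012, 0.004]]}}

```text
time: 45.6
ee_pos: [0.5959, 0.1922, 0.1936]
tcp_rot: [179.6, 3.1, -88.2]
wrist_force: [0.3, 0.8, -0.2]
opening: 0.0854
grasp_force: 0.0
```

>>> {"op": "arm_command", "data": {"series": [[0, 0.002, 0, 0], [0, 0.004, 0, 0], [0, 0.006, 0, 0], [0, 0.008, 0, 0], [0, 0.009, 0, 0]]}}

```text
time: 46.1
ee_pos: [0.5867, 0.192, 0.1937]
tcp_rot: [179.6, 3.1, -88.2]
wrist_force: [0.1, 0.4, -0.7]
opening: 0.0856
grasp_force: 0.0
```

>>> {"op": "arm_command", "data": {"series": [[0, 0.0005, 0, 0], [0, 0.001, 0, 0], [0, 0.0015, 0, 0], [0, 0.0015, 0, 0], [0, 0.0015, 0, 0]]}}

```text
time: 46.6
ee_pos: [0.5854, 0.192, 0.1935]
tcp_rot: [179.6, 3.1, -88.2]
wrist_force: [0.2, 0.1, 0.3]
opening: 0.0854
grasp_force: 0.0
```

>>> {"op": "arm_command", "data": {"series": [[0, -0.003, 0, 0], [0, -0.006, 0, 0], [0, -0.006, 0.002, 0], [0, -0.006, 0.004, 0], [0, -0.006, 0.0045, 0]]}}

```text
time: 47.1
ee_pos: [0.5912, 0.1924, 0.1886]
tcp_rot: [179.5, 3.1, -88.2]
wrist_force: [0.4, -0.5, 0.1]
opening: 0.0853
grasp_force: 0.0
```

>>> {"op": "arm_command", "data": {"series": [[0, 0.002, 0, 0], [0, 0.004, 0, 0], [0, 0.005, 0, 0], [0, 0.006, 0, 0], [0, 0.006, 0, 0]]}}

```text
time: 47.6
ee_pos: [0.5852, 0.1922, 0.1893]
tcp_rot: [179.6, 3.1, -88.2]
wrist_force: [0.3, -0.3, 0.4]
opening: 0.0854
grasp_force: 0.0
```

>>> {"op": "arm_command", "data": {"series": [[0, 0.0005, 0, 0], [0, 0.001, 0, 0], [0, 0.0015, 0, 0], [0, 0.0015, 0, 0], [0, 0.0015, 0, 0]]}}

```text
time: 48.1
ee_pos: [0.5841, 0.1922, 0.1892]
tcp_rot: [179.6, 3.1, -88.2]
wrist_force: [2.3, -0.1, -1.4]
opening: 0.0851
grasp_force: 1.2
```

>>> {"op": "arm_command", "data": {"series": [[0, 0.0005, 0, 0], [0, 0.001, 0, 0], [0, 0.001, 0, 0], [0, 0.001, 0, 0], [0, 0.001, 0, 0]]}}

```text
time: 48.6
ee_pos: [0.5837, 0.1921, 0.1896]
tcp_rot: [179.7, 3.1, -88.2]
wrist_force: [5.6, -0.0, 0.3]
opening: 0.0855
grasp_force: 3.0
```

>>> {"op": "arm_command", "data": {"series": [[0, -0.003, 0, 0], [0, -0.004, -0.003, 0], [0, -0.004, -0.008, 0], [0, -0.004, -0.0085, 0], [0, -0.001, -0.0085, 0]]}}

```text
time: 49.1
ee_pos: [0.584, 0.1917, 0.1978]
tcp_rot: [179.6, 3.1, -88.2]
wrist_force: [0.5, 0.3, -0.4]
opening: 0.0852
grasp_force: 0.0
```

>>> {"op": "arm_command", "data": {"series": [[0, 0.001, 0, 0], [0, 0.002, 0, 0], [0, 0.003, 0, 0], [0, 0.0035, 0, 0], [0, 0.0035, 0, 0]]}}

```text
time: 49.6
ee_pos: [0.5805, 0.1916, 0.1977]
tcp_rot: [179.6, 3.1, -88.2]
wrist_force: [0.1, 0.0, -1.2]
opening: 0.0854
grasp_force: 0.4
```

>>> {"op": "arm_command", "data": {"series": [[0, 0.0005, 0, 0], [0, 0.001, 0, 0], [0, 0.0013, 0, 0], [0, 0.0013, 0, 0], [0, 0.0013, 0, 0]]}}

```text
time: 50.1
ee_pos: [0.5799, 0.1916, 0.1982]
tcp_rot: [179.7, 3.1, -88.2]
wrist_force: [5.1, 0.6, 1.1]
opening: 0.0852
grasp_force: 2.8
```

>>> {"op": "arm_command", "data": {"series": [[0, -0.004, 0, 0], [0, -0.006, -0.01, 0], [0, -0.006, -0.04, 0], [0, -0.006, -0.07, 0], [0, 0.02, -0.09, 0]]}}

```text
time: 50.6
ee_pos: [0.5612, 0.1859, 0.2885]
tcp_rot: [179.5, 3.1, -88.2]
wrist_force: [0.0, 0.3, -0.3]
opening: 0.0852
grasp_force: 0.0
```

```bash
python3 meas.py|head -5; python3 -c "
from prof import *
np.set_printoptions(linewidth=300)
prof(ys=np.arange(-26,64,2),xs=(-4,-2,0,2,4,10,50,80,90,140))
print(bot.get_obs()['ee_pos'],bot.get_obs()['wrist_force'])"
```

```text
[252 298  23  24 178] [52.1 31.2] [19.5 71.4] 86.2
[[15.8 23.8]
 [87.  19.1]
 [88.3 38.5]
 [17.1 43.3]]
x\y [-26 -24 -22 -20 -18 -16 -14 -12 -10  -8  -6  -4  -2   0   2   4   6   8  10  12  14  16  18  20  22  24  26  28  30  32  34  36  38  40  42  44  46  48  50  52  54  56  58  60  62]
-4 [ 70  70  70  70  70  70  69  69  69  69  68  68  68  68  68  68  69  74  84  97 108 112 108  96  83  73  68  67  67  67  66  62  59  55  55  58  64  72  79  88  93  95  96  96  97]
-2 [ 83  82  82  81  82  81  80  80  79  80  79  78  78  79  78  78  79  82  89  99 107 110 105  98  86  83  79  79  78  79  78  76  74  71  72  77  81  85  88  91  93  95  95  95  95]
0 [102 102 102 101 101 100 100  99  99  98  99  99  98  98  98  97  98 100 103 108 112 113 111 106 103 100 101 100 100 100 101 100  99  97  97  96  98  96  96  93  93  90  90  89  89]
2 [123 122 123 122 122 122 121 121 121 120 121 120 121 120 120 120 121 121 122 124 125 126 125 124 123 123 123 123 123 123 125 126 126 125 118 113 105 100  93  88  84  81  79  77  77]
4 [137 136 137 136 136 137 136 136 136 136 135 136 136 136 136 137 136 1
[... 410 characters left out ...]
02 203 203 203 202 198 185 162 135 112 102  99  98  97  91  83  70  57]
80 [ 96 101 114 136 161 181 193 198 198 194 187 177 168 164 162 164 166 167 167 168 168 170 176 187 195 201 202 202 201 201 201 200 195 183 160 133 111 101  99  99  97  92  82  69  56]
90 [100 103 108 125 143 158 170 175 179 181 183 182 182 180 179 177 172 166 163 162 164 167 169 170 170 170 168 167 167 170 174 173 168 152 131 107  91  87  87  86  84  79  71  61  52]
140 [140 140 140 141 141 142 142 142 142 142 142 142 142 142 143 143 143 143 143 143 143 142 142 142 142 142 142 142 141 141 139 136 127 114 100  85  77  75  78  83  88  87  82  69  56]
[0.56014232 0.18611036 0.28730619] [-0.56464321 -0.62750206 -0.33583968]
```

Both plates stopped firmly against both fences, the side fence has not shifted, and the arm is clear. I'm handing the job in.

```bash
python3 -c "
from h import *
print(bot.job_done())"
```

```text
the job is handed in; nothing more can be done
None
```

The stack is on the tray, drilled plate below and blank on top, pressed flush to both fences at 10 N or less with no fence shift seen in the images; I handed it in at about 51 s, and no verdict came back.

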